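Pack a soldering kit: nested parts cups and a wire reel

TASK

Pack the kit: nest the two steel cups from the sloping holder, one after the other, in the matching cup standing on the mat, each fully home, then slide the reel up off its spindle and set it upright in the top cup, down on the ledge inside. Build it where the standing cup is and don't tip that over; lower everything gently, no dropping or ramming, and leave the tin, screwdriver and blue bin alone.

Things in the scene. Friction and masses are not known exactly. Their poses are not given: they have to be found in the camera images.
- cup_near: Loose steel cup, 100 high, leaning 30 deg in the holder opening nearer the robot (holder +y). Outside: diameter 66 from z=60 to the rim at z=100; at z=60 a shoulder steps in to 54, tapering to 42 at the foot. Inside: 61.5 wide down to a flat ledge (49 opening) at z=64, floor at z=30. Origin: centre of the foot's underside; z: up its axis to the mouth; turn about z is meaningless.
- cup_far: Loose; same cup and frame as cup_near, in the holder opening farther from the robot (holder -y). Nested fully home, a cup's shoulder rests on the rim of the cup below: its origin is then 40 above the lower one's, and its upper 40 of straight wall (66 diameter) stays exposed to grip.
- cup_base: Loose; same cup and frame as cup_near, standing upright on the blue mat. The stack is built in it.
- holder: Fixed aluminium stand. Its 110 x 260 x 6 plate slopes 30 deg down to its -x side (the robot's right); plate top is 110 above the mat at the middle, 138 at the high edge. Openings at y = +65 and -65 hold a cup each by its shoulder, axis square to the plate (leaning 30 deg to the holder's -x), 40 of straight wall above the plate. Origin: on the mat under the middle; y along the plate, z up.
- spindle: Fixed upright steel spindle: base disc 80 diameter, 12 thick; rod 12 diameter, its top 96 above the mat. Origin: centre of the disc's underside; z up.
- reel: Loose reel of copper wire with black flanges, 56 diameter, 66 high, 18 bore, about 0.25 kg; starts on the spindle's disc, rod through its bore. Seated in the top cup it rests on the ledge, its origin 64 above that cup's, and stands 30 proud of the rim. Origin: centre of its underside; z up its axis.
- tin: Bystander: round steel tin with brass wool, 68 diameter, 48 high. Origin: centre of underside.
- screwdriver: Bystander: screwdriver with black handle, 200 long, lying along its x. Origin: under its middle.
- bin: Bystander: open blue plastic bin 140 x 100 x 60 high. Origin: centre of underside.
There are look-alikes about, which are no part of the job. What is shaped like the cup_near but pink is not meant. Leave any pink look-alike of the cup_far alone.

How it is judged:
On the way, in this order (a step that is already met when the one before it is completed fails the run):
1. one cup from the holder is nested fully home in the standing cup (((z of cup_near in the frame of cup_base between 0.036 and 0.044 m and horizontal distance between cup_near and cup_base below 0.006 m and angle between the z axis of cup_near and the z axis of cup_base, either way round below 0.07 rad) or (z of cup_far in the frame of cup_base between 0.036 and 0.044 m and horizontal distance between cup_far and cup_base below 0.006 m and angle between the z axis of cup_far and the z axis of cup_base, either way round below 0.07 rad))), for 0.2 s.
2. both cups from the holder are nested in the standing cup, one in the other (((z of cup_near in the frame of cup_base between 0.036 and 0.044 m and horizontal distance between cup_near and cup_base below 0.006 m and angle between the z axis of cup_near and the z axis of cup_base, either way round below 0.07 rad and z of cup_far in the frame of cup_near between 0.036 and 0.044 m and horizontal distance between cup_far and cup_near below 0.006 m and angle between the z axis of cup_far and the z axis of cup_near, either way round below 0.07 rad) or (z of cup_far in the frame of cup_base between 0.036 and 0.044 m and horizontal distance between cup_far and cup_base below 0.006 m and angle between the z axis of cup_far and the z axis of cup_base, either way round below 0.07 rad and z of cup_near in the frame of cup_far between 0.036 and 0.044 m and horizontal distance between cup_near and cup_far below 0.006 m and angle between the z axis of cup_near and the z axis of cup_far, either way round below 0.07 rad))), for 0.2 s.
At the end, for the whole second after the job is handed in: The standing cup is upright on the mat within 50 mm of its start; the holder cups are nested on it one in the other (each 36-44 mm above the one below, within 6 mm and 0.07 rad); the reel stands in the top cup, 60-69 mm above its origin, within 8 mm and 0.09 rad; all at rest (((z of cup_near in the frame of cup_base between 0.036 and 0.044 m and horizontal distance between cup_near and cup_base below 0.006 m and angle between the z axis of cup_near and the z axis of cup_base, either way round below 0.07 rad and z of cup_far in the frame of cup_near between 0.036 and 0.044 m and horizontal distance between cup_far and cup_near below 0.006 m and angle between the z axis of cup_far and the z axis of cup_near, either way round below 0.07 rad and z of reel in the frame of cup_far between 0.06 and 0.069 m and horizontal distance between reel and cup_far below 0.008 m and angle between the z axis of reel and the z axis of cup_far, either way round below 0.09 rad) or (z of cup_far in the frame of cup_base between 0.036 and 0.044 m and horizontal distance between cup_far and cup_base below 0.006 m and angle between the z axis of cup_far and the z axis of cup_base, either way round below 0.07 rad and z of cup_near in the frame of cup_far between 0.036 and 0.044 m and horizontal distance between cup_near and cup_far below 0.006 m and angle between the z axis of cup_near and the z axis of cup_far, either way round below 0.07 rad and z of reel in the frame of cup_near between 0.06 and 0.069 m and horizontal distance between reel and cup_near below 0.008 m and angle between the z axis of reel and the z axis of cup_near, either way round below 0.09 rad)) and height (world z) of cup_base below 0.008 m and angle between cup_base's own z axis and vertical below 0.06 rad and distance of cup_base from where it was at the start of the episode below 0.05 m and linear speed of each of cup_near, cup_far, cup_base, reel below 0.02 m/s); the robot touches nothing.
It fails at once if the tin, screwdriver or blue bin is moved by more than 30 mm (distance of any of tin, screwdriver, bin from where it was at the start of the episode above 0.03 m).
It fails at once if the standing cup is tipped by more than 0.4 rad (angle between cup_base's own z axis and vertical above 0.4 rad).
It fails at once if a cup or the reel is dropped: let fall about 13 mm or more ((linear speed of cup_near above 0.5 m/s and contact force between the fingers and cup_near below 0.05 N) or (linear speed of cup_far above 0.5 m/s and contact force between the fingers and cup_far below 0.05 N) or (linear speed of reel above 0.5 m/s and contact force between the fingers and reel below 0.05 N)).
It fails at once if a cup or the reel is rammed into a cup (more than 80 N between them) (contact force between any of cup_near, cup_far and cup_base above 80 N or contact force between any of cup_near, reel and cup_far above 80 N or contact force between reel and cup_near above 80 N).
It also fails if it takes over 67 s, if anything falls off the work surface, if the arm or the gripper's body presses on something with over 40 N, if the wrist force passes 120 N, or if a joint passes its speed limit or range.

ROBOT

A 7-joint arm with a two-finger parallel gripper is mounted at the origin on the work surface. World frame = base frame: x ahead of the robot, y to its left, z up, the work surface at z = 0. Lengths are in m, angles in rad, forces in N, time in s.
With the tool pointing down it reaches from about 0.4 to 0.85 m from the base axis. Payload 10.4 kg.
Tool frame: the origin (TCP) lies midway between the tips of the shut fingers; the grasp point (between the pads) lies 19 mm behind it (r.tcp_to_grasp is the z of the grasp point in the tool frame, in m); z points along the fingers, x is the direction in which the jaws open and shut, and the axes are right-handed (so a half turn about z gives the same grasp; the last joint's range is limited). The gripper opens to 87 mm and grips with 3 to 60 N. Pads are 19 mm wide; open, the fingers measure 117 mm over their backs; the gripper's body (75 mm by 190 mm) begins 51 mm behind the grasp point.
Start: joints at [-0.023, 0.332, -0.065, 1.46, 0.022, 1.35, -0.088], TCP at [0.625, 0, 0.223] pointing down, gripper open.
Joint ranges: [-2.6, 2.6], [-0.5, 2.12], [-1.47, 1.34], [0.16, 2.42], [-1.27, 4.41], [0.06, 2.06], [-2.6, 2.6]. Speed limits (rad/s): [2.22, 2.22, 2.79, 2.79, 3.14, 3.14, 3.14].

INTERFACE

Orientations are given as a unit quaternion [x, y, z, w].
In Python, from bench import r, camera, close_job gives the robot as it stands. The module is installed in compiled form; this text tells all that it offers.
- The arm moves only by the shell command python3 -m crank 'ROWS' [FORCE]. ROWS is JSON, a list of rows, each an object of numbers: "x", "y", "z": the shift along the tool's x, y, z scaled (see below); "ax", "ay", "az": the turn, a rotation vector about the tool's x, y, z scaled (see below); "claw": the closure, from -1 (fully open) to 1 (shut), so that 0 is half open. A call has exactly 5 rows; each row is the pose to reach, as a shift and turn from the pose commanded when the call began, along the tool's axes at that moment; what a row does not reach only later rows make up. The controller multiplies each number of a shift by 1 m and each number of a turn by 2 rad. A row lasts 1/12 s, in which the tool goes at most 41.7 mm and 7.16 degrees, less where a joint would pass 70% of its speed; a pose out of reach is approached as far as the arm can. A call with a number of a shift or a turn outside -1 to 1 is refused whole. A call with a gripper value outside its range is refused whole. The fingers move at their own pace and stop on an object; FORCE is the grip in N (left out, the last holds). Time passes only in rows, so rows that repeat a pose let the fingers close, or fill a call up. It gives the time, the measured TCP pose, the force and the opening at its end, in the units of the state.
- r.read_state(): the state, without advancing time (a new reading comes with each control period).
- camera(name): name is "scene" or "side" or "wrist"; returns a dict with "color" (480x640x3 uint8, blue, green, red), "fx", "fy", "cx", "cy" (pixels), "eye" and "orientation" of the camera in the world. Camera axes: x right, y down, z forward; pixel columns grow to the right and rows downward; lengths in m; the calibration is good to about 2 mm. The wrist camera is an equidistant fisheye: a pixel r from the principal point sees the ray r / f radians off the axis. A picture is of the moment at which its call begins. There is no depth.
- close_job(): hands the job in, once; it reports no verdict.
The state is a dict: "time": time; "joint_positions": joint angles; "joint_vel": joint speeds; "joint_torque": joint torques, N m; "ee_pos": TCP position; "eef_rot": TCP orientation; "ft_force": force on the tool from outside, world axes, zero at the start; "torque": the same for the moment, N m; "width": finger opening in m.
Only numpy, scipy, OpenCV 4.12 (cv2) and the standard library are available. Lean on these libraries where they do the work, as an engineer would, in place of code of your own. Each camera call takes 0.05 s, during which the arm holds its last target. There are 200 camera calls.

## Working session

There is one attempt and no reset: what is moved stays moved. The work goes in short steps, Python scripts to look and compute and a shell command to move; the robot and the scene stay as the last step left them, time stands still between calls to the robot, and variables do not carry over. Pictures are saved under pics/ and viewed, about 8 in all and at most 12, crops included, and the job is handed in when it is done.

```bash
mkdir -p pics; python3 - <<'E'
from bench import r,camera
import cv2
print(r.read_state())
for n in("scene","side","wrist"):
    c=camera(n); cv2.imwrite(f"pics/{n}0.png",c["color"])
    print(n,[c[k] for k in("fx","fy","cx","cy","eye","orientation")])
E
```

```text
{'time': 0.0, 'joint_positions': array([-0.02259707,  0.33284539, -0.06469851,  1.46093378,  0.02161579,
        1.3498864 , -0.08849845]), 'joint_vel': array([-8.26756201e-05,  1.60739101e-03,  7.36166449e-04,  1.84945733e-04,
        4.63808458e-04, -2.53397929e-04,  1.46721524e-03]), 'joint_torque': array([-1.20520472e-04, -6.23245955e+01,  2.44190963e-02, -3.89891267e+01,
       -6.13984605e-02,  3.97891912e-02,  1.87085252e-04]), 'ee_pos': array([ 6.24621244e-01, -1.35470748e-05,  2.21774067e-01]), 'eef_rot': array([ 9.99999763e-01,  1.07540454e-05, -6.87293797e-04,  3.98474756e-05]), 'ft_force': array([ 0.69652032, -1.10913803,  0.41247919]), 'torque': array([-0.04654446, -0.01965895, -0.01162962]), 'width': 0.08715174624427031}
scene [469.25958498907215, 469.25958498907215, 325.78990501517745, 241.9380903480524, array([1.27448734, 0.07728388, 0.73094264]), array([ 0.62734589,  0.6621808 , -0.29315723, -0.28637837])]
side [609.8358213976796, 609.8358213976796, 316.88142385687536, 235.2453852952651, array([-0.28757864, -0.71179621,  1.08561396]), array([ 0.83707837, -0.36817648,  0.16876997, -0.36778061])]
wrist [371.64829954431775, 371.64829954431775, 316.46622735735446, 239.8515842382002, array([0.62474972, 0.07302147, 0.38368496]), array([ 9.90956718e-01, -5.53450353e-04, -5.51985211e-04,  1.34179629e-01])]
```

View pics/scene0.png

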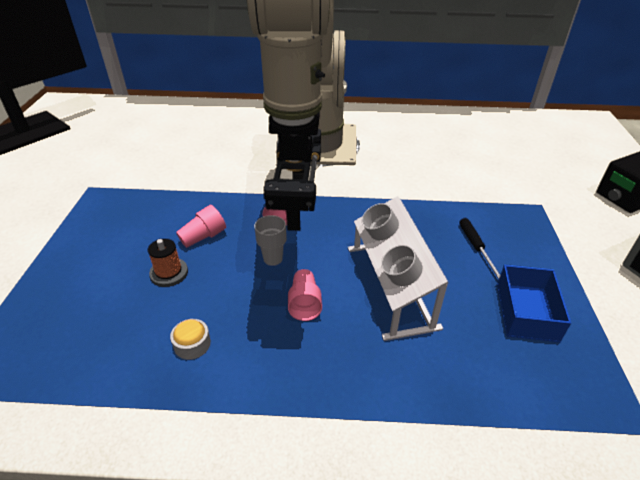

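View pics/side0.png

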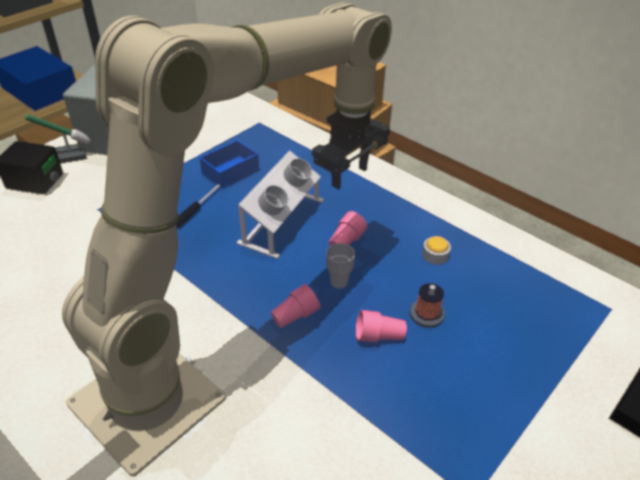

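```bash
python3 - <<'E'
import cv2
def crop(n,x,y,w,h,s,step=20):
    im=cv2.imread(f"pics/{n}0.png")[y:y+h,x:x+w]
    im=cv2.resize(im,None,fx=s,fy=s,interpolation=cv2.INTER_CUBIC)
    for u in range(-(-x//step)*step,x+w,step):
        X=int((u-x+.5)*s); cv2.line(im,(X,0),(X,8),(0,255,255),1); cv2.putText(im,str(u),(X-10,20),0,.35,(0,255,255))
    for v in range(-(-y//step)*step,y+h,step):
        Y=int((v-y+.5)*s); cv2.line(im,(0,Y),(8,Y),(0,255,255),1); cv2.putText(im,str(v),(10,Y+4),0,.35,(0,255,255))
    cv2.imwrite(f"pics/{n}_c.png",im)
crop("scene",140,190,320,160,2.5)
crop("side",235,145,220,190,3)
E
```

```text
(no output)
```

View pics/scene_c.png

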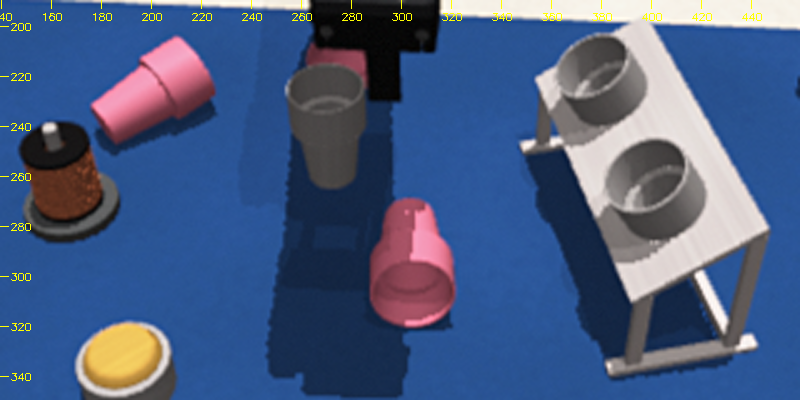

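View pics/side_c.png

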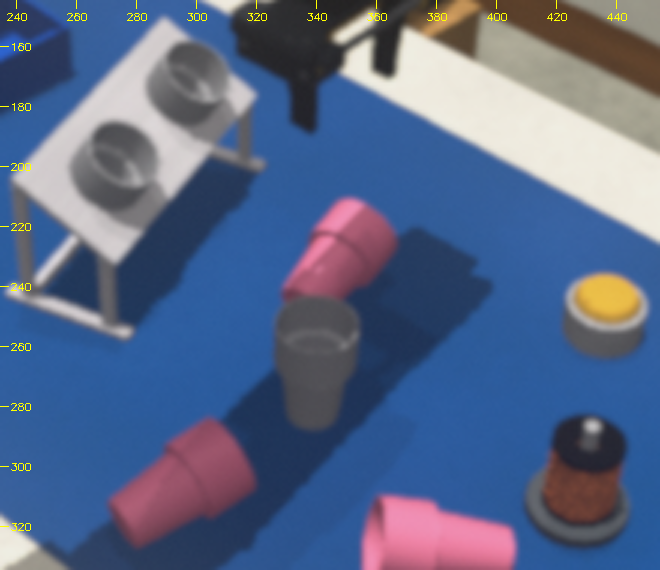

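View pics/wrist0.png

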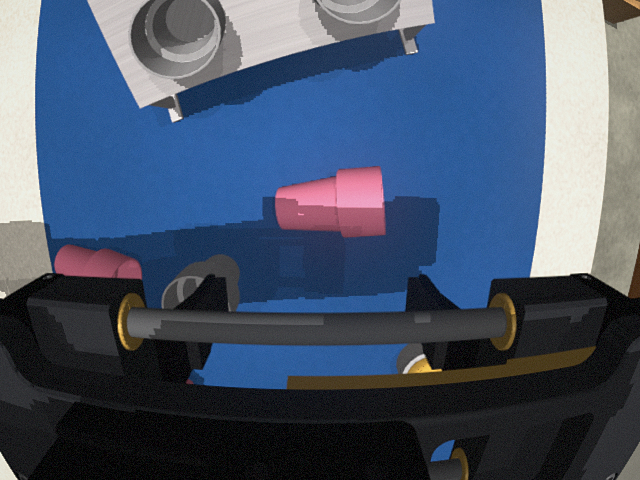

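```bash
cat > h.py <<'E'
import numpy as np, cv2
from scipy.spatial.transform import Rotation as R
from scipy.optimize import least_squares
from bench import r,camera
CAM={'scene':(469.2596,325.7899,241.9381,[1.27448734,0.07728388,0.73094264],[0.62734589,0.6621808,-0.29315723,-0.28637837]),
'side':(609.8358,316.8814,235.2454,[-0.28757864,-0.71179621,1.08561396],[0.83707837,-0.36817648,0.16876997,-0.36778061])}
def proj(c,P):
    f,cx,cy,e,q=CAM[c]; p=R.from_quat(q).inv().apply(np.atleast_2d(P)-e)
    return p[:,:2]/p[:,2:]*f+[cx,cy]
T=np.linspace(0,2*np.pi,180)
def circ(o,ax,h,d):
    ax=np.array(ax,float); a=np.cross(ax,[1,0,0]); a/=np.linalg.norm(a); b=np.cross(ax,a)
    return np.array(o)+ax*h+d/2*(np.outer(np.cos(T),a)+np.outer(np.sin(T),b))
def ext(c,o,ax,h,d):
    p=proj(c,circ(o,ax,h,d)); return dict(L=p[:,0].min(),R=p[:,0].max(),T=p[:,1].min(),B=p[:,1].max())
def cs(x=None,y=None): return 140+x/2.5-.5 if x is not None else 190+y/2.5-.5
def cd(x=None,y=None): return 235+x/3-.5 if x is not None else 145+y/3-.5
E
cat > m.py <<'E'
from h import *
S={'scene':cs,'side':cd}
def pix(c,k,v): return S[c](x=v) if k in'LR' else S[c](y=v)
def fit(obs,x0,ax=(0,0,1),z=None):
    def res(p):
        o=[p[0],p[1],0 if z is None else z]
        return [ext(c,o,ax,h,d)[k]-pix(c,k,v) for c,h,d,k,v in obs]
    s=least_squares(res,x0); print(np.round(s.x,4),np.round(s.fun,1)); return s.x
print('base');fit([('scene',.1,.066,'L',286),('scene',.1,.066,'R',366),('scene',.1,.066,'T',63),('scene',0,.042,'B',189),
 ('side',.1,.066,'L',275),('side',.1,.066,'R',360),('side',.1,.066,'T',295),('side',0,.042,'B',431)],[.6,-.05])
print('spindle');fit([('scene',.078,.056,'L',20),('scene',.078,.056,'R',90),('scene',.078,.056,'T',122),('scene',.012,.08,'R',119),('scene',0,.08,'B',240),
 ('side',.078,.056,'L',552),('side',.078,.056,'R',626),('side',.078,.056,'T',415),('side',.012,.08,'L',526),('side',.012,.08,'R',629),('side',0,.08,'B',547)],[.7,-.2])
# holder: order high-near, high-far, low-far, low-near
px={'scene':[(645,22),(768,228),(632,300),(535,75)],'side':[(12,180),(163,15),(257,95),(115,265)]}
c,s=np.cos(np.pi/6),.5
L=np.array([[.055*c,.13,.11+.055*s],[.055*c,-.13,.11+.055*s],[-.055*c,-.13,.11-.055*s],[-.055*c,.13,.11-.055*s]])
def res(p):
    W=R.from_euler('z',p[2]).apply(L)+[p[0],p[1],0]; o=[]
    for k in px:
        q=np.array([[S[k](x=a),S[k](y=b)] for a,b in px[k]]); o+=list((proj(k,W)-q).ravel())
    return o
f=least_squares(res,[.6,.2,1.57]); print('holder',np.round(f.x,4),np.round(f.fun,1))
x,y,w=f.x; Rz=R.from_euler('z',w); ax=Rz.apply([-s,0,c]); print('axis',ax)
for n,yy in(('near',.065),('far',-.065)):
    top=Rz.apply([0,yy,.11])+[x,y,0]; o=top-ax*.06   # shoulder z=60 at plate top
    print(n,'foot',np.round(o,4),'rim',np.round(o+ax*.1,4))
    for k in S: print(k,{a:round(b,1) for a,b in ext(k,o,ax,.1,.066).items()})
print('read near L,R,T',cs(x=556),cs(x=640),cs(y=35),'far',cs(x=604),cs(x=690),cs(y=140))
print('side near',cd(x=70),cd(x=158),cd(y=122),'far',cd(x=148),cd(x=229),cd(y=41))
E
python3 m.py
```

```text
base
[ 0.5165 -0.0709] [ 0.1 -0.5  0.   0.2 -0.2 -0.3 -0.2 -0. ]
spindle
[ 0.5759 -0.2881] [-0.2  0.  -0.4  0.3  1.5 -0.4  0.2 -0.2 -0.4  0.1  1.2]
holder [0.5838 0.1872 1.8431] [ 0.1 -3.2  0.3  0.2 -0.4  0.8  0.   1.3 -0.2 -0.6  0.3  0.8 -0.1  0.
  0.2 -0.2]
axis [ 0.13445711 -0.48158207  0.8660254 ]
near foot [0.5132 0.1987 0.058 ] rim [0.5266 0.1505 0.1446]
scene {'L': np.float64(362.0), 'R': np.float64(392.2), 'T': np.float64(202.2), 'B': np.float64(228.0)}
side {'L': np.float64(263.1), 'R': np.float64(287.5), 'T': np.float64(183.7), 'B': np.float64(206.3)}
far foot [0.6384 0.2336 0.058 ] rim [0.6518 0.1855 0.1446]
scene {'L': np.float64(381.6), 'R': np.float64(415.8), 'T': np.float64(243.6), 'B': np.float64(273.9)}
side {'L': np.float64(288.5), 'R': np.float64(311.2), 'T': np.float64(157.0), 'B': np.float64(177.9)}
read near L,R,T 361.9 395.5 203.5 far 381.1 415.5 245.5
side near 257.8333333333333 287.1666666666667 185.16666666666666 far 283.8333333333333 310.8333333333333 158.16666666666666
```

```bash
cat >> h.py <<'E'
A=np.array([0.13446,-0.48158,0.86603]); A/=np.linalg.norm(A)
NEAR=np.array([.5132,.1987,.058]); FAR=np.array([.6384,.2336,.058]); BASE=np.array([.5165,-.0709,0]); SP=np.array([.5759,-.2881,0])
DOWN=R.from_quat([1,0,0,0])
TILT=R.align_vectors([-A],[DOWN.apply([0,0,1])])[0]*DOWN
def plan(p,Rt,q=None):
    s=r.read_state(); R0=R.from_quat(s['eef_rot']); d=R0.inv().apply(np.array(p)-s['ee_pos']); w=(R0.inv()*Rt).as_rotvec()/2
    print('xyz',np.round(d,4),'a',np.round(w,4),'|d|',round(np.linalg.norm(d),4),'t',s['time'],'F',np.round(s['ft_force'],1),'w',round(s['width'],4))
E
python3 -c "
from h import *
plan(NEAR+.150*A,TILT); print(TILT.apply([1,0,0]))"
```

```text
xyz [-0.0913 -0.1265  0.0341] a [ 2.522e-01 -6.990e-02 -1.000e-04] |d| 0.1597 t 0.15 F [0.  0.  0.1] w 0.0873
[ 0.9903113   0.0347009  -0.13445955]
```

```bash
python3 -m crank '[{"x":-0.018,"y":-0.025,"z":0.005,"ax":0.05,"ay":-0.014,"claw":-1},{"x":-0.036,"y":-0.05,"z":0.01,"ax":0.1,"ay":-0.028,"claw":-1},{"x":-0.055,"y":-0.076,"z":0.018,"ax":0.151,"ay":-0.042,"claw":-1},{"x":-0.073,"y":-0.1,"z":0.026,"ax":0.202,"ay":-0.056,"claw":-1},{"x":-0.0913,"y":-0.1265,"z":0.034,"ax":0.2522,"ay":-0.0699,"claw":-1}]' 45
python3 -m crank '[{"claw":-1},{"claw":-1},{"claw":-1},{"claw":-1},{"claw":-1}]'
python3 - <<'E'
from h import *
plan(NEAR+.150*A,TILT)
c=camera('wrist');cv2.imwrite('pics/w1.png',c['color'])
s=camera('scene')['color'];cv2.imwrite('pics/s1.png',cv2.resize(s[170:330,240:480],None,fx=3,fy=3))
E
```

```text
xyz [-0.0913 -0.1265  0.0341] a [ 2.522e-01 -6.990e-02 -1.000e-04] |d| 0.1597 t 0.15 F [0.  0.  0.1] w 0.0873schema error: expected keys x, y, z, ax, ay, az, claw
schema error: expected keys x, y, z, ax, ay, az, claw
```

View pics/w1.png

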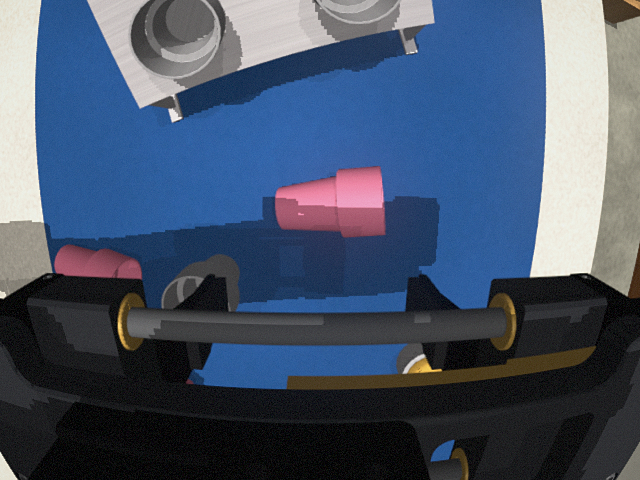

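The move was refused because every key is required, so this picture shows the unmoved view. Retyping the rows.

```bash
python3 -m crank '[{"x":-0.018,"y":-0.025,"z":0.005,"ax":0.05,"ay":-0.014,"az":0,"claw":-1},{"x":-0.036,"y":-0.05,"z":0.01,"ax":0.1,"ay":-0.028,"az":0,"claw":-1},{"x":-0.055,"y":-0.076,"z":0.018,"ax":0.151,"ay":-0.042,"az":0,"claw":-1},{"x":-0.073,"y":-0.1,"z":0.026,"ax":0.202,"ay":-0.056,"az":0,"claw":-1},{"x":-0.0913,"y":-0.1265,"z":0.034,"ax":0.2522,"ay":-0.0699,"az":0,"claw":-1}]' 45
python3 -m crank '[{"x":0,"y":0,"z":0,"ax":0,"ay":0,"az":0,"claw":-1},{"x":0,"y":0,"z":0,"ax":0,"ay":0,"az":0,"claw":-1},{"x":0,"y":0,"z":0,"ax":0,"ay":0,"az":0,"claw":-1},{"x":0,"y":0,"z":0,"ax":0,"ay":0,"az":0,"claw":-1},{"x":0,"y":0,"z":0,"ax":0,"ay":0,"az":0,"claw":-1}]'
python3 - <<'E'
from h import *
plan(NEAR+.150*A,TILT)
c=camera('wrist');w=c['color'].copy()
q=R.from_quat(c['orientation'])
def fp(P):
    p=q.inv().apply(np.atleast_2d(P)-c['eye']);rr=np.hypot(p[:,0],p[:,1]);t=np.arctan2(rr,p[:,2])
    return np.c_[c['cx']+c['fx']*t*p[:,0]/rr,c['cy']+c['fx']*t*p[:,1]/rr]
for o in(NEAR,FAR):
    for h,col in((.1,(0,255,0)),(.06,(0,255,255))):
        cv2.polylines(w,[np.round(fp(circ(o,A,h,.066))).astype(int)],True,col,1)
cv2.imwrite('pics/w2.png',w)
E
```

```text
time: 0.67
ee_pos: [0.5336, 0.1269, 0.1891]
eef_rot: [0.965, -0.001, -0.069, -0.252]
ft_force: [-0.3, -0.2, -1.2]
width: 0.087
time: 1.08
ee_pos: [0.5346, 0.1264, 0.1894]
eef_rot: [0.966, 0.0, -0.068, -0.249]
ft_force: [0.2, 0.7, 0.0]
width: 0.087
xyz [-0.0011  0.0007  0.0015] a [ 0.0006 -0.0014  0.0007] |d| 0.002 t 1.0833 F [0.2 0.7 0. ] w 0.087
```

View pics/w2.png

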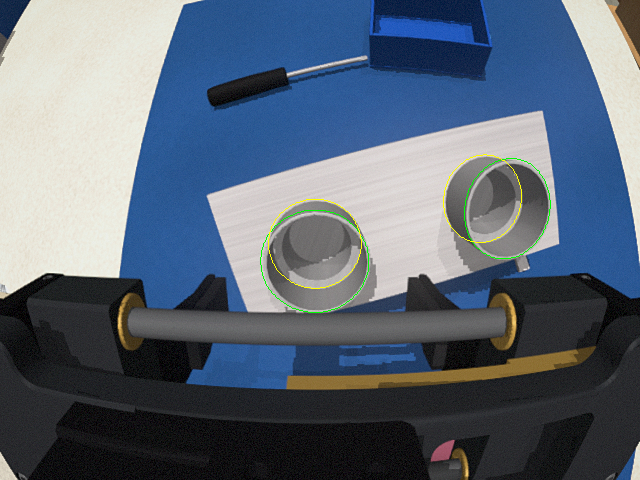

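The overlay matches both steel cups: the near cup is around (315,262) and the far cup around (508,208). Descending on the near cup and gripping it.

```bash
python3 -m crank '[{"x":-0.001,"y":0.001,"z":0.025,"ax":0,"ay":-0.001,"az":0,"claw":-1},{"x":-0.001,"y":0.001,"z":0.05,"ax":0,"ay":-0.001,"az":0,"claw":-1},{"x":-0.001,"y":0.001,"z":0.07,"ax":0,"ay":-0.001,"az":0,"claw":-1},{"x":-0.001,"y":0.001,"z":0.08,"ax":0,"ay":-0.001,"az":0,"claw":-1},{"x":-0.001,"y":0.001,"z":0.085,"ax":0,"ay":-0.001,"az":0,"claw":-1}]' 45
python3 -m crank '[{"x":0,"y":0,"z":0,"ax":0,"ay":0,"az":0,"claw":-1},{"x":0,"y":0,"z":0,"ax":0,"ay":0,"az":0,"claw":-0.4},{"x":0,"y":0,"z":0,"ax":0,"ay":0,"az":0,"claw":0.2},{"x":0,"y":0,"z":0,"ax":0,"ay":0,"az":0,"claw":1},{"x":0,"y":0,"z":0,"ax":0,"ay":0,"az":0,"claw":1}]' 45
python3 -m crank '[{"x":0,"y":0,"z":0,"ax":0,"ay":0,"az":0,"claw":1},{"x":0,"y":0,"z":0,"ax":0,"ay":0,"az":0,"claw":1},{"x":0,"y":0,"z":0,"ax":0,"ay":0,"az":0,"claw":1},{"x":0,"y":0,"z":0,"ax":0,"ay":0,"az":0,"claw":1},{"x":0,"y":0,"z":0,"ax":0,"ay":0,"az":0,"claw":1}]'
python3 -c "
from h import *
plan(NEAR+.066*A,TILT)"
```

```text
time: 1.55
ee_pos: [0.5208, 0.1673, 0.1138]
eef_rot: [0.966, 0.001, -0.071, -0.249]
ft_force: [-0.1, -0.6, 0.4]
width: 0.0868
time: 1.97
ee_pos: [0.522, 0.1661, 0.1153]
eef_rot: [0.966, 0.0, -0.069, -0.249]
ft_force: [-0.5, -0.4, -1.2]
width: 0.0681
time: 2.38
ee_pos: [0.5224, 0.1665, 0.1153]
eef_rot: [0.966, 0.0, -0.069, -0.249]
ft_force: [4.6, -0.3, 5.4]
width: 0.064
xyz [-0.0002 -0.0003  0.0004] a [-0.0002 -0.0006  0.0003] |d| 0.0006 t 2.3833 F [ 4.6 -0.3  5.4] w 0.064
```

```bash
python3 -m crank '[{"x":0,"y":0,"z":-0.005,"ax":0,"ay":0,"az":0,"claw":1},{"x":0,"y":0,"z":-0.02,"ax":0,"ay":0,"az":0,"claw":1},{"x":0,"y":0,"z":-0.045,"ax":0,"ay":0,"az":0,"claw":1},{"x":0,"y":0,"z":-0.07,"ax":0,"ay":0,"az":0,"claw":1},{"x":0,"y":0,"z":-0.09,"ax":0,"ay":0,"az":0,"claw":1}]'
python3 -c "
from h import *
s=r.read_state();print(s['ee_pos'])
plan(BASE+[0,0,.21],DOWN)"
```

```text
time: 2.8
ee_pos: [0.5329, 0.1222, 0.193]
eef_rot: [0.966, 0.0, -0.071, -0.249]
ft_force: [0.2, 0.3, -0.9]
width: 0.064
[0.53289397 0.12218051 0.19304076]
xyz [-0.0254  0.1616 -0.1053] a [-2.518e-01  7.170e-02  2.000e-04] |d| 0.1945 t 2.8 F [ 0.2  0.3 -0.9] w 0.064
```

```bash
python3 -m crank '[{"x":-0.003,"y":0.016,"z":-0.011,"ax":-0.05,"ay":0.014,"az":0,"claw":1},{"x":-0.006,"y":0.032,"z":-0.021,"ax":-0.1,"ay":0.028,"az":0,"claw":1},{"x":-0.009,"y":0.05,"z":-0.032,"ax":-0.15,"ay":0.043,"az":0,"claw":1},{"x":-0.012,"y":0.066,"z":-0.043,"ax":-0.2,"ay":0.057,"az":0,"claw":1},{"x":-0.015,"y":0.082,"z":-0.053,"ax":-0.2518,"ay":0.0717,"az":0,"claw":1}]'
python3 -c "
from h import *
plan(BASE+[0,0,.21],DOWN)"
```

```text
time: 3.22
ee_pos: [0.5226, 0.0238, 0.2011]
eef_rot: [1.0, -0.0, 0.001, 0.002]
ft_force: [-0.5, -0.2, -1.6]
width: 0.0642
xyz [-0.006   0.0947 -0.0085] a [ 0.0022 -0.0013 -0.0002] |d| 0.0953 t 3.2167 F [-0.5 -0.2 -1.6] w 0.0642
```

```bash
python3 -m crank '[{"x":-0.001,"y":0.02,"z":-0.003,"ax":0,"ay":0,"az":0,"claw":1},{"x":-0.003,"y":0.045,"z":-0.006,"ax":0,"ay":0,"az":0,"claw":1},{"x":-0.005,"y":0.07,"z":-0.008,"ax":0,"ay":0,"az":0,"claw":1},{"x":-0.006,"y":0.085,"z":-0.008,"ax":0,"ay":0,"az":0,"claw":1},{"x":-0.006,"y":0.094,"z":-0.0085,"ax":0.001,"ay":-0.001,"az":0,"claw":1}]'
python3 -m crank '[{"x":0,"y":0,"z":0,"ax":0,"ay":0,"az":0,"claw":1},{"x":0,"y":0,"z":0,"ax":0,"ay":0,"az":0,"claw":1},{"x":0,"y":0,"z":0,"ax":0,"ay":0,"az":0,"claw":1},{"x":0,"y":0,"z":0,"ax":0,"ay":0,"az":0,"claw":1},{"x":0,"y":0,"z":0,"ax":0,"ay":0,"az":0,"claw":1}]'
cat > look.py <<'E'
import sys; from h import *
# overlay expected held cup & stack; args: outname, heldz offset(TCP above foot), stack heights
out=sys.argv[1]; off=float(sys.argv[2]); 
s=r.read_state(); Rt=R.from_quat(s['eef_rot']); ax=-Rt.apply([0,0,1]); foot=s['ee_pos']-ax*off
plan(BASE+[0,0,.21],DOWN); print('foot',foot)
ims=[]
for n in('scene','side'):
    im=camera(n)['color']; c=proj(n,[BASE+[0,0,.12]])[0].astype(int); x0,y0=c-[50,65]; x0=max(x0,0);y0=max(y0,0)
    k=4; im=cv2.resize(im[y0:y0+130,x0:x0+100],None,fx=k,fy=k,interpolation=cv2.INTER_CUBIC)
    def dr(o,a,h,d,col): cv2.polylines(im,[np.round((proj(n,circ(o,a,h,d))-[x0,y0]+.5)*k).astype(int)],True,col,1)
    for h,d in((.1,.066),(.06,.066),(0,.042)): dr(foot,ax,h,d,(0,255,0)); dr(BASE,[0,0,1],h,d,(0,255,255))
    ims.append(im)
cv2.imwrite(f'pics/{out}.png',np.hstack(ims))
E
python3 look.py p1 .066
```

```text
time: 3.63
ee_pos: [0.5157, -0.0709, 0.2085]
eef_rot: [1.0, -0.001, -0.001, -0.001]
ft_force: [-0.3, -0.2, -0.9]
width: 0.0643
time: 4.05
ee_pos: [0.5171, -0.0675, 0.2092]
eef_rot: [1.0, 0.001, -0.0, -0.002]
ft_force: [0.1, -0.1, -1.7]
width: 0.0643
xyz [-0.0006  0.0034 -0.0008] a [-0.0015  0.0003  0.0009] |d| 0.0035 t 4.05 F [ 0.1 -0.1 -1.7] w 0.0643
foot [ 0.51702884 -0.06733773  0.14322191]
```

View pics/p1.png

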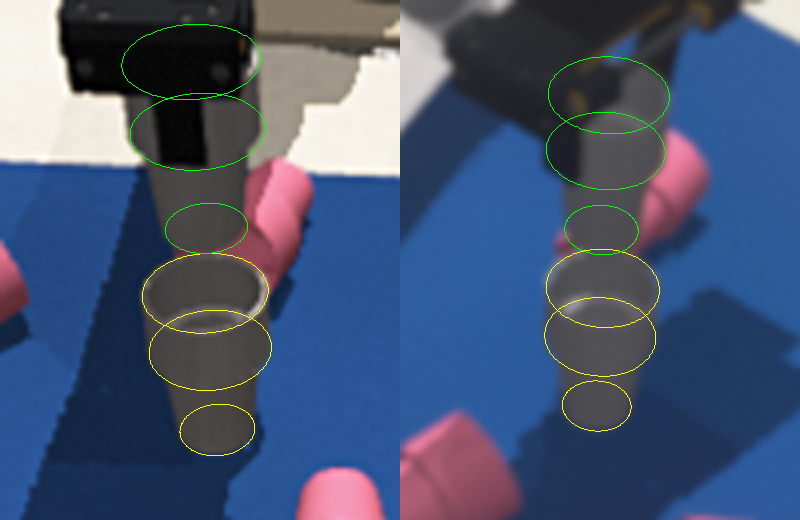

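```bash
cat > sil.py <<'E'
import sys; from h import *
off=float(sys.argv[1]); s=r.read_state(); Rt=R.from_quat(s['eef_rot']); ax=-Rt.apply([0,0,1]); foot=s['ee_pos']-ax*off
for n in('scene','side'):
    im=camera(n)['color'].astype(int); sat=im.max(2)-im.min(2)
    for nm,o,a in(('held',foot,ax),('base',BASE,np.array([0,0,1.]))):
        P=np.vstack([proj(n,circ(o,a,0,.042)),proj(n,circ(o,a,.059,.054))]).astype(np.float32)
        m=np.zeros((480,640),np.uint8); cv2.fillConvexPoly(m,np.round(cv2.convexHull(P)*16).astype(np.int32),1,shift=4)
        v0=proj(n,[o+a*.0])[0,1]; v1=proj(n,[o+a*.035])[0,1]
        for v in np.linspace(v1,v0,4).astype(int):
            g=np.where(m[v])[0]; c=int(g.mean()); L=c
            while sat[v,L-1]<38: L-=1
            Rr=c
            while sat[v,Rr+1]<38: Rr+=1
            print(n,nm,v,'pred',g[0],g[-1],'act',L,Rr,'dc',(L+Rr-g[0]-g[-1])/2)
E
python3 sil.py .066
```

```text
scene held 194 pred 256 281 act 255 281 dc -0.5
scene held 199 pred 257 281 act 256 279 dc -1.5
scene held 203 pred 258 280 act 257 279 dc -1.0
scene held 208 pred 259 280 act 258 279 dc -1.0
scene base 247 pred 260 283 act 260 282 dc -0.5
scene base 251 pred 261 283 act 261 282 dc -0.5
scene base 254 pred 262 282 act 262 282 dc 0.0
scene base 258 pred 263 282 act 263 282 dc 0.0
side held 226 pred 330 352 act 331 351 dc 0.0
side held 230 pred 330 351 act 332 350 dc 0.5
side held 234 pred 330 350 act 332 349 dc 0.5
side held 237 pred 331 349 act 332 349 dc 0.5
side base 271 pred 329 350 act 330 350 dc 0.5
side base 275 pred 329 349 act 331 349 dc 1.0
side base 278 pred 330 348 act 330 348 dc 0.0
side base 281 pred 330 347 act 330 348 dc 0.5
```

```bash
python3 -m crank '[{"x":-0.001,"y":0.0025,"z":0.004,"ax":-0.001,"ay":0,"az":0,"claw":1},{"x":-0.001,"y":0.0025,"z":0.02,"ax":-0.001,"ay":0,"az":0,"claw":1},{"x":-0.001,"y":0.0025,"z":0.04,"ax":-0.001,"ay":0,"az":0,"claw":1},{"x":-0.001,"y":0.0025,"z":0.058,"ax":-0.001,"ay":0,"az":0,"claw":1},{"x":-0.001,"y":0.0025,"z":0.07,"ax":-0.001,"ay":0,"az":0,"claw":1}]'
python3 -m crank '[{"x":0,"y":0,"z":0,"ax":0,"ay":0,"az":0,"claw":1},{"x":0,"y":0,"z":0,"ax":0,"ay":0,"az":0,"claw":1},{"x":0,"y":0,"z":0,"ax":0,"ay":0,"az":0,"claw":1},{"x":0,"y":0,"z":0,"ax":0,"ay":0,"az":0,"claw":1},{"x":0,"y":0,"z":0,"ax":0,"ay":0,"az":0,"claw":1}]'
python3 -c "
from h import *
plan(BASE+[0,.001,.106],DOWN)"
```

```text
time: 4.67
ee_pos: [0.5151, -0.0711, 0.1374]
eef_rot: [1.0, -0.0, -0.001, -0.0]
ft_force: [-0.5, 0.6, -1.3]
width: 0.0639
time: 5.08
ee_pos: [0.5166, -0.071, 0.1404]
eef_rot: [1.0, 0.0, 0.001, -0.0]
ft_force: [0.0, -1.0, -0.9]
width: 0.064
xyz [-0.0002 -0.0011  0.0344] a [-0.0004 -0.0007  0.    ] |d| 0.0344 t 5.0833 F [ 0.  -1.  -0.9] w 0.064
```

```bash
python3 -m crank '[{"x":0,"y":-0.001,"z":0.005,"ax":0,"ay":0,"az":0,"claw":1},{"x":0,"y":-0.001,"z":0.01,"ax":0,"ay":0,"az":0,"claw":1},{"x":0,"y":-0.001,"z":0.015,"ax":0,"ay":0,"az":0,"claw":1},{"x":0,"y":-0.001,"z":0.019,"ax":0,"ay":0,"az":0,"claw":1},{"x":0,"y":-0.001,"z":0.023,"ax":0,"ay":0,"az":0,"claw":1}]'
python3 -m crank '[{"x":0,"y":0,"z":0.002,"ax":0,"ay":0,"az":0,"claw":1},{"x":0,"y":0,"z":0.004,"ax":0,"ay":0,"az":0,"claw":1},{"x":0,"y":0,"z":0.006,"ax":0,"ay":0,"az":0,"claw":1},{"x":0,"y":0,"z":0.007,"ax":0,"ay":0,"az":0,"claw":1},{"x":0,"y":0,"z":0.008,"ax":0,"ay":0,"az":0,"claw":1}]'
python3 -c "
from h import *
plan(BASE+[0,.001,.106],DOWN)"
```

```text
time: 5.5
ee_pos: [0.5158, -0.07, 0.1156]
eef_rot: [1.0, -0.0, -0.0, -0.0]
ft_force: [0.2, 0.2, -1.9]
width: 0.064
time: 5.92
ee_pos: [0.5161, -0.07, 0.1083]
eef_rot: [1.0, -0.0, -0.0, -0.0]
ft_force: [0.1, 0.1, -1.2]
width: 0.0642
xyz [ 0.0004 -0.0001  0.0023] a [-0.0004  0.     -0.    ] |d| 0.0024 t 5.9167 F [ 0.1  0.1 -1.2] w 0.0642
```

Inside with no contact yet. Feeling for the seat in 1 mm steps.

```bash
for i in 1; do :; done
python3 -m crank '[{"x":0,"y":0,"z":0.0005,"ax":0,"ay":0,"az":0,"claw":1},{"x":0,"y":0,"z":0.001,"ax":0,"ay":0,"az":0,"claw":1},{"x":0,"y":0,"z":0.0015,"ax":0,"ay":0,"az":0,"claw":1},{"x":0,"y":0,"z":0.002,"ax":0,"ay":0,"az":0,"claw":1},{"x":0,"y":0,"z":0.002,"ax":0,"ay":0,"az":0,"claw":1}]'
python3 -m crank '[{"x":0,"y":0,"z":0.0005,"ax":0,"ay":0,"az":0,"claw":1},{"x":0,"y":0,"z":0.001,"ax":0,"ay":0,"az":0,"claw":1},{"x":0,"y":0,"z":0.0015,"ax":0,"ay":0,"az":0,"claw":1},{"x":0,"y":0,"z":0.0015,"ax":0,"ay":0,"az":0,"claw":1},{"x":0,"y":0,"z":0.0015,"ax":0,"ay":0,"az":0,"claw":1}]'
```

```text
time: 6.33
ee_pos: [0.5162, -0.07, 0.1065]
eef_rot: [1.0, -0.0, 0.0, -0.0]
ft_force: [0.9, -0.3, -0.8]
width: 0.0642
time: 6.75
ee_pos: [0.5164, -0.07, 0.1064]
eef_rot: [1.0, -0.0, 0.0, -0.0]
ft_force: [-5.1, 0.9, 14.4]
width: 0.0641
```

Seated: 14 N at the expected height. Releasing and rising.

```bash
python3 -m crank '[{"x":0,"y":0,"z":-0.0005,"ax":0,"ay":0,"az":0,"claw":1},{"x":0,"y":0,"z":-0.001,"ax":0,"ay":0,"az":0,"claw":0.2},{"x":0,"y":0,"z":-0.001,"ax":0,"ay":0,"az":0,"claw":-0.5},{"x":0,"y":0,"z":-0.001,"ax":0,"ay":0,"az":0,"claw":-1},{"x":0,"y":0,"z":-0.001,"ax":0,"ay":0,"az":0,"claw":-1}]'
python3 -m crank '[{"x":0,"y":0,"z":0,"ax":0,"ay":0,"az":0,"claw":-1},{"x":0,"y":0,"z":-0.005,"ax":0,"ay":0,"az":0,"claw":-1},{"x":0,"y":0,"z":-0.03,"ax":0,"ay":0,"az":0,"claw":-1},{"x":0,"y":0,"z":-0.06,"ax":0,"ay":0,"az":0,"claw":-1},{"x":0,"y":0,"z":-0.09,"ax":0,"ay":0,"az":0,"claw":-1}]'
python3 - <<'E'
from h import *
plan(FAR+.150*A,TILT)
for n in('scene','side'):
    im=camera(n)['color'];cv2.imwrite(f'pics/a1_{n}.png',im)
c=[]
for n in('scene','side'):
    im=cv2.imread(f'pics/a1_{n}.png');x0,y0=(proj(n,[BASE+[0,0,.07]])[0]-[50,65]).astype(int)
    im=cv2.resize(im[y0:y0+130,x0:x0+100],None,fx=4,fy=4,interpolation=cv2.INTER_CUBIC)
    for z in(.14,.1,.0):
        cv2.polylines(im,[np.round((proj(n,circ(BASE,[0,0,1],z,.066 if z else .042))-[x0,y0]+.5)*4).astype(int)],True,(0,255,0),1)
    c.append(im)
cv2.imwrite('pics/a1.png',np.hstack(c))
E
```

```text
time: 7.17
ee_pos: [0.516, -0.0699, 0.1057]
eef_rot: [1.0, 0.0, -0.0, -0.0]
ft_force: [-0.5, -0.8, 0.3]
width: 0.072
time: 7.58
ee_pos: [0.5155, -0.07, 0.1969]
eef_rot: [1.0, 0.0, -0.001, -0.0]
ft_force: [1.3, -0.6, -0.5]
width: 0.0867
xyz [ 0.1431 -0.2313  0.009 ] a [ 2.517e-01 -6.970e-02 -1.000e-04] |d| 0.2721 t 7.5833 F [ 1.3 -0.6 -0.5] w 0.0867
```

View pics/a1.png

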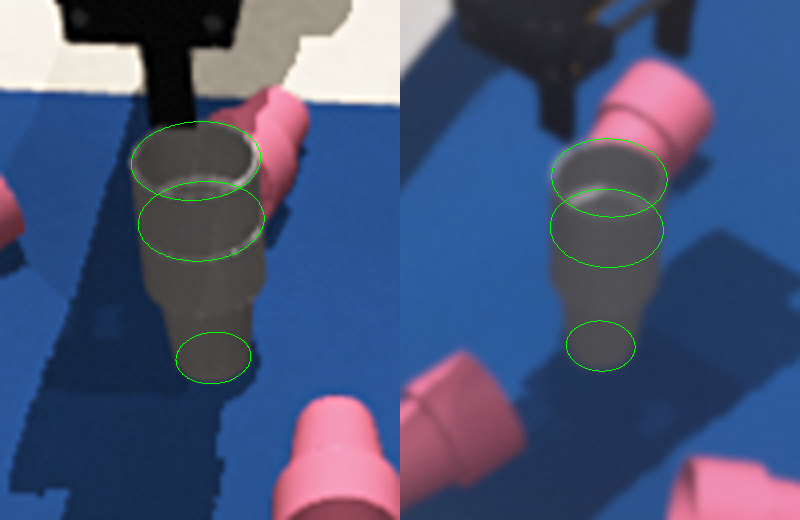

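The first cup is nested and the overlay rims match. Next, the far cup.

```bash
python3 -m crank '[{"x":0.015,"y":-0.025,"z":-0.005,"ax":0.05,"ay":-0.014,"az":0,"claw":-1},{"x":0.033,"y":-0.053,"z":-0.005,"ax":0.1,"ay":-0.028,"az":0,"claw":-1},{"x":0.051,"y":-0.082,"z":-0.005,"ax":0.15,"ay":-0.042,"az":0,"claw":-1},{"x":0.069,"y":-0.112,"z":-0.003,"ax":0.2,"ay":-0.056,"az":0,"claw":-1},{"x":0.087,"y":-0.14,"z":0,"ax":0.2517,"ay":-0.0697,"az":0,"claw":-1}]' 45
python3 -c "
from h import *
plan(FAR+.150*A,TILT)"
```

```text
time: 8.1
ee_pos: [0.6044, 0.0715, 0.197]
eef_rot: [0.965, 0.0, -0.069, -0.252]
ft_force: [-0.3, 0.1, -0.0]
width: 0.0871
xyz [ 0.058  -0.0759  0.0443] a [-0.0024 -0.0008  0.0008] |d| 0.1053 t 8.1 F [-0.3  0.1 -0. ] w 0.0871
```

```bash
python3 -m crank '[{"x":0.016,"y":-0.02,"z":0.012,"ax":0,"ay":0,"az":0,"claw":-1},{"x":0.032,"y":-0.042,"z":0.025,"ax":0,"ay":0,"az":0,"claw":-1},{"x":0.048,"y":-0.063,"z":0.037,"ax":0,"ay":0,"az":0,"claw":-1},{"x":0.058,"y":-0.076,"z":0.044,"ax":0,"ay":0,"az":0,"claw":-1},{"x":0.058,"y":-0.076,"z":0.044,"ax":0,"ay":0,"az":0,"claw":-1}]'
python3 -m crank '[{"x":0,"y":0,"z":0,"ax":0,"ay":0,"az":0,"claw":-1},{"x":0,"y":0,"z":0,"ax":0,"ay":0,"az":0,"claw":-1},{"x":0,"y":0,"z":0,"ax":0,"ay":0,"az":0,"claw":-1},{"x":0,"y":0,"z":0,"ax":0,"ay":0,"az":0,"claw":-1},{"x":0,"y":0,"z":0,"ax":0,"ay":0,"az":0,"claw":-1}]'
python3 -c "
from h import *
plan(FAR+.066*A,TILT)"
```

```text
time: 8.52
ee_pos: [0.6571, 0.1649, 0.1857]
eef_rot: [0.966, 0.002, -0.07, -0.25]
ft_force: [0.2, 0.1, -0.1]
width: 0.087
time: 8.93
ee_pos: [0.6573, 0.1587, 0.187]
eef_rot: [0.966, -0.001, -0.069, -0.249]
ft_force: [-0.1, 0.2, 0.1]
width: 0.0869
xyz [ 0.0011 -0.0029  0.0843] a [ 0.0002 -0.001  -0.0003] |d| 0.0843 t 8.9333 F [-0.1  0.2  0.1] w 0.0869
```

```bash
python3 -m crank '[{"x":0.001,"y":-0.0025,"z":0.02,"ax":0,"ay":0,"az":0,"claw":-1},{"x":0.001,"y":-0.0025,"z":0.045,"ax":0,"ay":0,"az":0,"claw":-1},{"x":0.001,"y":-0.0025,"z":0.068,"ax":0,"ay":0,"az":0,"claw":-1},{"x":0.001,"y":-0.0025,"z":0.08,"ax":0,"ay":0,"az":0,"claw":-1},{"x":0.001,"y":-0.0025,"z":0.0845,"ax":0,"ay":0,"az":0,"claw":-1}]' 45
python3 -m crank '[{"x":0,"y":0,"z":0,"ax":0,"ay":0,"az":0,"claw":-1},{"x":0,"y":0,"z":0,"ax":0,"ay":0,"az":0,"claw":-1},{"x":0,"y":0,"z":0,"ax":0,"ay":0,"az":0,"claw":-0.6},{"x":0,"y":0,"z":0,"ax":0,"ay":0,"az":0,"claw":-0.2},{"x":0,"y":0,"z":0,"ax":0,"ay":0,"az":0,"claw":1}]' 45
python3 -m crank '[{"x":0,"y":0,"z":0,"ax":0,"ay":0,"az":0,"claw":1},{"x":0,"y":0,"z":0,"ax":0,"ay":0,"az":0,"claw":1},{"x":0,"y":0,"z":0,"ax":0,"ay":0,"az":0,"claw":1},{"x":0,"y":0,"z":0,"ax":0,"ay":0,"az":0,"claw":1},{"x":0,"y":0,"z":0,"ax":0,"ay":0,"az":0,"claw":1}]'
python3 -c "
from h import *
plan(FAR+.066*A,TILT)"
python3 -m crank '[{"x":0,"y":0,"z":-0.005,"ax":0,"ay":0,"az":0,"claw":1},{"x":0,"y":0,"z":-0.02,"ax":0,"ay":0,"az":0,"claw":1},{"x":0,"y":0,"z":-0.045,"ax":0,"ay":0,"az":0,"claw":1},{"x":0,"y":0,"z":-0.075,"ax":0,"ay":0,"az":0,"claw":1},{"x":0,"y":0,"z":-0.1,"ax":0,"ay":0,"az":0,"claw":1}]'
python3 -c "
from h import *
plan(BASE+[0,.001,.25],DOWN)"
```

```text
time: 9.35
ee_pos: [0.6456, 0.2035, 0.1128]
eef_rot: [0.966, 0.0, -0.071, -0.249]
ft_force: [-0.1, 0.2, 0.9]
width: 0.0869
time: 9.77
ee_pos: [0.6477, 0.2021, 0.1154]
eef_rot: [0.966, -0.0, -0.068, -0.249]
ft_force: [0.7, -0.6, -0.5]
width: 0.0741
time: 10.18
ee_pos: [0.6476, 0.2026, 0.1151]
eef_rot: [0.966, -0.0, -0.068, -0.249]
ft_force: [3.1, -0.5, 2.7]
width: 0.0641
xyz [-0.0004  0.0007 -0.0004] a [-0.0001 -0.0013  0.0003] |d| 0.0009 t 10.1833 F [ 3.1 -0.5  2.7] w 0.0641
time: 10.6
ee_pos: [0.6599, 0.1532, 0.2021]
eef_rot: [0.966, -0.0, -0.07, -0.249]
ft_force: [1.0, -0.2, -0.4]
width: 0.0642
xyz [-0.1562  0.1775 -0.1294] a [-2.517e-01  7.060e-02 -1.000e-04] |d| 0.2695 t 10.6 F [ 1.  -0.2 -0.4] w 0.0642
```

```bash
python3 -m crank '[{"x":-0.014,"y":0.016,"z":-0.014,"ax":-0.05,"ay":0.014,"az":0,"claw":1},{"x":-0.03,"y":0.034,"z":-0.028,"ax":-0.1,"ay":0.028,"az":0,"claw":1},{"x":-0.046,"y":0.052,"z":-0.042,"ax":-0.15,"ay":0.042,"az":0,"claw":1},{"x":-0.062,"y":0.07,"z":-0.056,"ax":-0.2,"ay":0.056,"az":0,"claw":1},{"x":-0.078,"y":0.088,"z":-0.07,"ax":-0.2517,"ay":0.0706,"az":0,"claw":1}]'
python3 -c "
from h import *
plan(BASE+[0,.001,.25],DOWN)"
```

```text
time: 11.02
ee_pos: [0.5885, 0.0392, 0.2307]
eef_rot: [1.0, -0.001, 0.001, 0.002]
ft_force: [-0.9, 0.3, -1.5]
width: 0.0643
xyz [-0.0718  0.1093 -0.0191] a [ 0.0021 -0.0014 -0.0005] |d| 0.1322 t 11.0167 F [-0.9  0.3 -1.5] w 0.0643
```

```bash
python3 -m crank '[{"x":-0.018,"y":0.028,"z":-0.008,"ax":0,"ay":0,"az":0,"claw":1},{"x":-0.038,"y":0.058,"z":-0.014,"ax":0,"ay":0,"az":0,"claw":1},{"x":-0.055,"y":0.084,"z":-0.018,"ax":0,"ay":0,"az":0,"claw":1},{"x":-0.067,"y":0.102,"z":-0.019,"ax":0,"ay":0,"az":0,"claw":1},{"x":-0.071,"y":0.109,"z":-0.019,"ax":0,"ay":0,"az":0,"claw":1}]'
python3 -m crank '[{"x":0,"y":0,"z":0,"ax":0,"ay":0,"az":0,"claw":1},{"x":0,"y":0,"z":0,"ax":0,"ay":0,"az":0,"claw":1},{"x":0,"y":0,"z":0,"ax":0,"ay":0,"az":0,"claw":1},{"x":0,"y":0,"z":0,"ax":0,"ay":0,"az":0,"claw":1},{"x":0,"y":0,"z":0,"ax":0,"ay":0,"az":0,"claw":1}]'
python3 -c "
from h import *
plan(BASE+[0,.001,.181],DOWN)"; python3 sil.py .066
```

```text
time: 11.43
ee_pos: [0.5161, -0.0716, 0.2491]
eef_rot: [1.0, -0.002, 0.0, 0.0]
ft_force: [0.7, 0.0, -1.2]
width: 0.0642
time: 11.85
ee_pos: [0.5187, -0.0668, 0.2483]
eef_rot: [1.0, 0.001, 0.0, -0.0]
ft_force: [-0.7, 0.3, -1.4]
width: 0.0643
xyz [-0.0022  0.0031  0.0673] a [-0.0005 -0.0004  0.0007] |d| 0.0674 t 11.85 F [-0.7  0.3 -1.4] w 0.0643
scene held 178 pred 254 280 act -12 610 dc 32.0
scene held 183 pred 256 280 act -5 617 dc 38.0
scene held 188 pred 257 280 act 119 625 dc 103.5
scene held 193 pred 258 279 act 247 282 dc -4.0
scene base 247 pred 260 283 act 260 282 dc -0.5
scene base 251 pred 261 283 act 261 282 dc -0.5
scene base 254 pred 262 282 act 262 282 dc 0.0
scene base 258 pred 263 282 act 263 282 dc 0.0
side held 212 pred 330 353 act 332 353 dc 1.0
side held 216 pred 331 352 act 332 351 dc 0.0
side held 220 pred 331 351 act 333 351 dc 1.0
side held 224 pred 331 350 act 333 350 dc 1.0
side base 271 pred 329 350 act 330 350 dc 0.5
side base 275 pred 329 349 act 330 349 dc 0.5
side base 278 pred 330 348 act 330 348 dc 0.0
side base 281 pred 330 347 act 330 348 dc 0.5
```

```bash
python3 -m crank '[{"x":-0.001,"y":0.001,"z":0.004,"ax":0,"ay":0,"az":0,"claw":1},{"x":-0.002,"y":0.003,"z":0.02,"ax":0,"ay":0,"az":0,"claw":1},{"x":-0.002,"y":0.003,"z":0.035,"ax":0,"ay":0,"az":0,"claw":1},{"x":-0.002,"y":0.003,"z":0.045,"ax":0,"ay":0,"az":0,"claw":1},{"x":-0.002,"y":0.003,"z":0.05,"ax":0,"ay":0,"az":0,"claw":1}]'
python3 -m crank '[{"x":0,"y":0,"z":0,"ax":0,"ay":0,"az":0,"claw":1},{"x":0,"y":0,"z":0,"ax":0,"ay":0,"az":0,"claw":1},{"x":0,"y":0,"z":0,"ax":0,"ay":0,"az":0,"claw":1},{"x":0,"y":0,"z":0,"ax":0,"ay":0,"az":0,"claw":1},{"x":0,"y":0,"z":0,"ax":0,"ay":0,"az":0,"claw":1}]'
python3 -c "
from h import *
plan(BASE+[0,.001,.146],DOWN)"
```

```text
time: 12.37
ee_pos: [0.5157, -0.0708, 0.1969]
eef_rot: [1.0, -0.0, -0.0, -0.0]
ft_force: [-0.1, 0.3, -1.5]
width: 0.0639
time: 12.78
ee_pos: [0.5168, -0.0709, 0.1993]
eef_rot: [1.0, -0.0, 0.001, -0.0]
ft_force: [-0.3, 0.4, -1.4]
width: 0.0644
xyz [-0.0004 -0.001   0.0533] a [-0.0004 -0.0013 -0.0002] |d| 0.0533 t 12.7833 F [-0.3  0.4 -1.4] w 0.0644
```

```bash
python3 -m crank '[{"x":0,"y":-0.001,"z":0.005,"ax":0,"ay":0,"az":0,"claw":1},{"x":0,"y":-0.001,"z":0.012,"ax":0,"ay":0,"az":0,"claw":1},{"x":0,"y":-0.001,"z":0.018,"ax":0,"ay":0,"az":0,"claw":1},{"x":0,"y":-0.001,"z":0.023,"ax":0,"ay":0,"az":0,"claw":1},{"x":0,"y":-0.001,"z":0.027,"ax":0,"ay":0,"az":0,"claw":1}]'
python3 -m crank '[{"x":0,"y":0,"z":0.004,"ax":0,"ay":0,"az":0,"claw":1},{"x":0,"y":0,"z":0.008,"ax":0,"ay":0,"az":0,"claw":1},{"x":0,"y":0,"z":0.012,"ax":0,"ay":0,"az":0,"claw":1},{"x":0,"y":0,"z":0.016,"ax":0,"ay":0,"az":0,"claw":1},{"x":0,"y":0,"z":0.02,"ax":0,"ay":0,"az":0,"claw":1}]'
python3 -m crank '[{"x":0,"y":0,"z":0.001,"ax":0,"ay":0,"az":0,"claw":1},{"x":0,"y":0,"z":0.002,"ax":0,"ay":0,"az":0,"claw":1},{"x":0,"y":0,"z":0.003,"ax":0,"ay":0,"az":0,"claw":1},{"x":0,"y":0,"z":0.003,"ax":0,"ay":0,"az":0,"claw":1},{"x":0,"y":0,"z":0.003,"ax":0,"ay":0,"az":0,"claw":1}]'
python3 -c "
from h import *
plan(BASE+[0,.001,.1465],DOWN)"
```

```text
time: 13.2
ee_pos: [0.5161, -0.0699, 0.1706]
eef_rot: [1.0, -0.0, 0.0, -0.0]
ft_force: [-0.1, 0.2, -1.1]
width: 0.0643
time: 13.62
ee_pos: [0.5165, -0.0699, 0.1513]
eef_rot: [1.0, -0.0, 0.001, -0.0]
ft_force: [-0.0, -0.3, -0.5]
width: 0.0643
time: 14.03
ee_pos: [0.5166, -0.0699, 0.1488]
eef_rot: [1.0, -0.0, 0.001, -0.0]
ft_force: [-1.1, -0.2, -0.8]
width: 0.0642
xyz [-0.0001  0.      0.0023] a [-0.0004 -0.0009 -0.0002] |d| 0.0023 t 14.0333 F [-1.1 -0.2 -0.8] w 0.0642
```

```bash
python3 -m crank '[{"x":0,"y":0,"z":0.0005,"ax":0,"ay":0,"az":0,"claw":1},{"x":0,"y":0,"z":0.001,"ax":0,"ay":0,"az":0,"claw":1},{"x":0,"y":0,"z":0.0015,"ax":0,"ay":0,"az":0,"claw":1},{"x":0,"y":0,"z":0.002,"ax":0,"ay":0,"az":0,"claw":1},{"x":0,"y":0,"z":0.002,"ax":0,"ay":0,"az":0,"claw":1}]'
python3 -m crank '[{"x":0,"y":0,"z":0.0005,"ax":0,"ay":0,"az":0,"claw":1},{"x":0,"y":0,"z":0.001,"ax":0,"ay":0,"az":0,"claw":1},{"x":0,"y":0,"z":0.001,"ax":0,"ay":0,"az":0,"claw":1},{"x":0,"y":0,"z":0.001,"ax":0,"ay":0,"az":0,"claw":1},{"x":0,"y":0,"z":0.001,"ax":0,"ay":0,"az":0,"claw":1}]'
```

```text
time: 14.45
ee_pos: [0.5164, -0.0699, 0.1465]
eef_rot: [1.0, -0.0, 0.001, -0.0]
ft_force: [-0.5, -0.6, -0.4]
width: 0.0641
time: 14.87
ee_pos: [0.5166, -0.0699, 0.1457]
eef_rot: [1.0, -0.0, 0.001, -0.0]
ft_force: [-0.3, -0.5, -1.1]
width: 0.064
```

```bash
python3 -m crank '[{"x":0,"y":0,"z":0.0005,"ax":0,"ay":0,"az":0,"claw":1},{"x":0,"y":0,"z":0.001,"ax":0,"ay":0,"az":0,"claw":1},{"x":0,"y":0,"z":0.001,"ax":0,"ay":0,"az":0,"claw":1},{"x":0,"y":0,"z":0.001,"ax":0,"ay":0,"az":0,"claw":1},{"x":0,"y":0,"z":0.001,"ax":0,"ay":0,"az":0,"claw":1}]'
```

```text
time: 15.28
ee_pos: [0.5168, -0.07, 0.1456]
eef_rot: [1.0, -0.0, 0.001, -0.0]
ft_force: [-1.9, 0.6, 7.4]
width: 0.064
```

```bash
python3 -m crank '[{"x":0,"y":0,"z":0,"ax":0,"ay":0,"az":0,"claw":1},{"x":0,"y":0,"z":-0.0005,"ax":0,"ay":0,"az":0,"claw":0.2},{"x":0,"y":0,"z":-0.0005,"ax":0,"ay":0,"az":0,"claw":-0.5},{"x":0,"y":0,"z":-0.0005,"ax":0,"ay":0,"az":0,"claw":-1},{"x":0,"y":0,"z":-0.0005,"ax":0,"ay":0,"az":0,"claw":-1}]'
python3 -m crank '[{"x":0,"y":0,"z":0,"ax":0,"ay":0,"az":0,"claw":-1},{"x":0,"y":0,"z":-0.005,"ax":0,"ay":0,"az":0,"claw":-1},{"x":0,"y":0,"z":-0.03,"ax":0,"ay":0,"az":0,"claw":-1},{"x":0,"y":0,"z":-0.06,"ax":0,"ay":0,"az":0,"claw":-1},{"x":0,"y":0,"z":-0.09,"ax":0,"ay":0,"az":0,"claw":-1}]'
python3 - <<'E'
from h import *
plan(SP+[0,0,.16],DOWN)
c=[]
for n in('scene','side'):
    I=camera(n)['color']; cv2.imwrite(f'pics/a2_{n}.png',I)
    for tgt,zz in((BASE,(.18,.14,.1,0)),(SP,(.078,.012,0))):
        x0,y0=(proj(n,[tgt+[0,0,.09 if tgt is BASE else .04]])[0]-[25,32 if n=='scene' and 0 else 37]).astype(int)
        x0-=8;w=66;hh=100;y0-=13
        im=cv2.resize(I[y0:y0+hh,x0:x0+w],None,fx=3,fy=3,interpolation=cv2.INTER_CUBIC)
        for z in zz:
            d=(.066 if z else .042) if tgt is BASE else {.078:.056,.012:.08,0:.08}[z]
            cv2.polylines(im,[np.round((proj(n,circ(tgt,[0,0,1],z,d))-[x0,y0]+.5)*3).astype(int)],True,(0,255,0),1)
        c.append(im)
cv2.imwrite('pics/a2.png',np.hstack(c))
E
```

```text
time: 15.7
ee_pos: [0.5164, -0.0698, 0.1449]
eef_rot: [1.0, -0.0, 0.001, -0.0]
ft_force: [-0.1, 0.1, -0.3]
width: 0.072
time: 16.12
ee_pos: [0.5158, -0.0699, 0.2362]
eef_rot: [1.0, -0.0, 0.0, -0.0]
ft_force: [1.2, 0.2, -0.7]
width: 0.0862
xyz [0.0601 0.2182 0.076 ] a [-0.0004 -0.0001 -0.0002] |d| 0.2388 t 16.1167 F [ 1.2  0.2 -0.7] w 0.0862
```

View pics/a2.png

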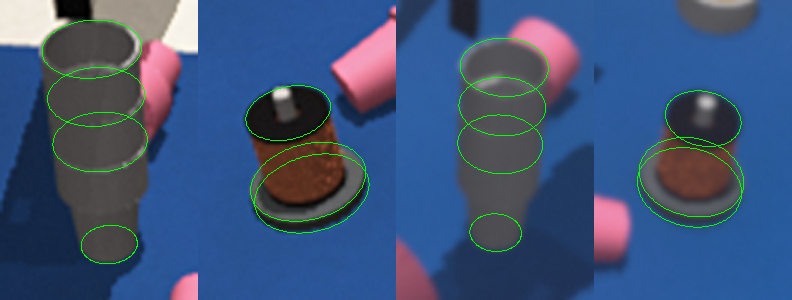

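Both cups are nested: the rims match at 180, 140 and 100 mm. The reel flange overlay matches too, so I'm going to the reel.

```bash
python3 -m crank '[{"x":0.008,"y":0.03,"z":0,"ax":0,"ay":0,"az":0,"claw":-1},{"x":0.018,"y":0.065,"z":0,"ax":0,"ay":0,"az":0,"claw":-1},{"x":0.028,"y":0.1,"z":0.01,"ax":0,"ay":0,"az":0,"claw":-1},{"x":0.037,"y":0.135,"z":0.025,"ax":0,"ay":0,"az":0,"claw":-1},{"x":0.046,"y":0.168,"z":0.04,"ax":0,"ay":0,"az":0,"claw":-1}]'
python3 -c "
from h import *
plan(SP+[0,0,.13],DOWN)"
```

```text
time: 16.63
ee_pos: [0.5627, -0.24, 0.1948]
eef_rot: [1.0, -0.0, 0.001, -0.0]
ft_force: [0.1, -0.8, 0.4]
width: 0.0868
xyz [0.0131 0.0481 0.0648] a [-0.     -0.0012 -0.0002] |d| 0.0817 t 16.6333 F [ 0.1 -0.8  0.4] w 0.0868
```

```bash
python3 -m crank '[{"x":0.005,"y":0.018,"z":0.015,"ax":0,"ay":0,"az":0,"claw":-1},{"x":0.01,"y":0.036,"z":0.033,"ax":0,"ay":0,"az":0,"claw":-1},{"x":0.013,"y":0.048,"z":0.05,"ax":0,"ay":0,"az":0,"claw":-1},{"x":0.013,"y":0.048,"z":0.062,"ax":0,"ay":0,"az":0,"claw":-1},{"x":0.013,"y":0.048,"z":0.065,"ax":0,"ay":0,"az":0,"claw":-1}]'
python3 -m crank '[{"x":0,"y":0,"z":0,"ax":0,"ay":0,"az":0,"claw":-1},{"x":0,"y":0,"z":0,"ax":0,"ay":0,"az":0,"claw":-1},{"x":0,"y":0,"z":0,"ax":0,"ay":0,"az":0,"claw":-1},{"x":0,"y":0,"z":0,"ax":0,"ay":0,"az":0,"claw":-1},{"x":0,"y":0,"z":0,"ax":0,"ay":0,"az":0,"claw":-1}]'
python3 -c "
from h import *
plan(SP+[0,0,.052],DOWN)
p=proj('scene',[SP])
"
```

```text
time: 17.05
ee_pos: [0.574, -0.2855, 0.1272]
eef_rot: [1.0, -0.001, -0.001, -0.001]
ft_force: [-0.4, 0.3, -1.3]
width: 0.0871
time: 17.47
ee_pos: [0.5759, -0.2856, 0.1311]
eef_rot: [1.0, 0.0, 0.001, -0.0]
ft_force: [0.5, -0.5, -0.1]
width: 0.0872
xyz [-0.0002  0.0025  0.0791] a [-0.0002 -0.0015  0.0001] |d| 0.0791 t 17.4667 F [ 0.5 -0.5 -0.1] w 0.0872
```

```bash
python3 -m crank '[{"x":0,"y":0.0025,"z":0.015,"ax":0,"ay":-0.001,"az":0,"claw":-1},{"x":0,"y":0.0025,"z":0.035,"ax":0,"ay":-0.001,"az":0,"claw":-1},{"x":0,"y":0.0025,"z":0.055,"ax":0,"ay":-0.001,"az":0,"claw":-1},{"x":0,"y":0.0025,"z":0.07,"ax":0,"ay":-0.001,"az":0,"claw":-1},{"x":0,"y":0.0025,"z":0.079,"ax":0,"ay":-0.001,"az":0,"claw":-1}]'
python3 -m crank '[{"x":0,"y":0,"z":0,"ax":0,"ay":0,"az":0,"claw":-1},{"x":0,"y":0,"z":0,"ax":0,"ay":0,"az":0,"claw":-1},{"x":0,"y":0,"z":0,"ax":0,"ay":0,"az":0,"claw":-1},{"x":0,"y":0,"z":0,"ax":0,"ay":0,"az":0,"claw":-0.7},{"x":0,"y":0,"z":0,"ax":0,"ay":0,"az":0,"claw":-0.5}]'
python3 - <<'E'
from h import *
plan(SP+[0,0,.052],DOWN)
E
```

```text
time: 17.88
ee_pos: [0.5744, -0.2879, 0.0484]
eef_rot: [1.0, -0.0, -0.002, -0.001]
ft_force: [-1.2, -0.2, 0.1]
width: 0.0868
time: 18.3
ee_pos: [0.5761, -0.2886, 0.0521]
eef_rot: [1.0, -0.0, 0.001, -0.0]
ft_force: [0.2, 0.0, 0.1]
width: 0.0802
xyz [-0.0002 -0.0005  0.0001] a [-0.0001 -0.0006 -0.0002] |d| 0.0006 t 18.3 F [0.2 0.  0.1] w 0.0802
```

```bash
python3 -m crank '[{"x":0,"y":0,"z":0,"ax":0,"ay":0,"az":0,"claw":-0.4},{"x":0,"y":0,"z":0,"ax":0,"ay":0,"az":0,"claw":-0.3},{"x":0,"y":0,"z":0,"ax":0,"ay":0,"az":0,"claw":-0.2},{"x":0,"y":0,"z":0,"ax":0,"ay":0,"az":0,"claw":0},{"x":0,"y":0,"z":0,"ax":0,"ay":0,"az":0,"claw":1}]' 40
python3 -m crank '[{"x":0,"y":0,"z":0,"ax":0,"ay":0,"az":0,"claw":1},{"x":0,"y":0,"z":0,"ax":0,"ay":0,"az":0,"claw":1},{"x":0,"y":0,"z":0,"ax":0,"ay":0,"az":0,"claw":1},{"x":0,"y":0,"z":0,"ax":0,"ay":0,"az":0,"claw":1},{"x":0,"y":0,"z":0,"ax":0,"ay":0,"az":0,"claw":1}]'
python3 -m crank '[{"x":0,"y":0,"z":-0.001,"ax":0,"ay":0,"az":0,"claw":1},{"x":0,"y":0,"z":-0.003,"ax":0,"ay":0,"az":0,"claw":1},{"x":0,"y":0,"z":-0.006,"ax":0,"ay":0,"az":0,"claw":1},{"x":0,"y":0,"z":-0.01,"ax":0,"ay":0,"az":0,"claw":1},{"x":0,"y":0,"z":-0.015,"ax":0,"ay":0,"az":0,"claw":1}]'
```

```text
time: 18.72
ee_pos: [0.5758, -0.2883, 0.0513]
eef_rot: [1.0, -0.0, 0.0, -0.0]
ft_force: [0.6, 0.1, 0.8]
width: 0.0555
time: 19.13
ee_pos: [0.5758, -0.2883, 0.0513]
eef_rot: [1.0, -0.0, -0.0, -0.0]
ft_force: [1.3, -0.2, 2.6]
width: 0.0553
time: 19.55
ee_pos: [0.5751, -0.2883, 0.066]
eef_rot: [1.0, -0.0, -0.001, -0.001]
ft_force: [-0.8, -0.1, -2.6]
width: 0.0554
```

```bash
python3 -m crank '[{"x":0,"y":0,"z":-0.015,"ax":0,"ay":0,"az":0,"claw":1},{"x":0,"y":0,"z":-0.035,"ax":0,"ay":0,"az":0,"claw":1},{"x":0,"y":0,"z":-0.06,"ax":0,"ay":0,"az":0,"claw":1},{"x":0,"y":0,"z":-0.085,"ax":0,"ay":0,"az":0,"claw":1},{"x":0,"y":0,"z":-0.11,"ax":0,"ay":0,"az":0,"claw":1}]'
python3 -m crank '[{"x":0,"y":0,"z":-0.025,"ax":0,"ay":0,"az":0,"claw":1},{"x":0,"y":0,"z":-0.05,"ax":0,"ay":0,"az":0,"claw":1},{"x":0,"y":0,"z":-0.07,"ax":0,"ay":0,"az":0,"claw":1},{"x":0,"y":0,"z":-0.078,"ax":0,"ay":0,"az":0,"claw":1},{"x":0,"y":0,"z":-0.08,"ax":0,"ay":0,"az":0,"claw":1}]'
python3 -c "
from h import *
plan(BASE+[0,.001,.255],DOWN)"
```

```text
time: 19.97
ee_pos: [0.5754, -0.2884, 0.1777]
eef_rot: [1.0, -0.0, -0.0, -0.0]
ft_force: [1.0, -0.8, -2.1]
width: 0.0553
time: 20.38
ee_pos: [0.5762, -0.2888, 0.2581]
eef_rot: [1.0, -0.0, 0.001, 0.0]
ft_force: [0.9, -0.8, -2.8]
width: 0.0552
xyz [-0.0598 -0.2189  0.0029] a [ 0.0002 -0.0012 -0.0002] |d| 0.227 t 20.3833 F [ 0.9 -0.8 -2.8] w 0.0552
```

```bash
python3 -m crank '[{"x":-0.006,"y":-0.02,"z":0,"ax":0,"ay":0,"az":0,"claw":1},{"x":-0.013,"y":-0.048,"z":0,"ax":0,"ay":0,"az":0,"claw":1},{"x":-0.021,"y":-0.077,"z":0,"ax":0,"ay":0,"az":0,"claw":1},{"x":-0.029,"y":-0.106,"z":0,"ax":0,"ay":0,"az":0,"claw":1},{"x":-0.037,"y":-0.135,"z":0,"ax":0,"ay":0,"az":0,"claw":1}]'
python3 -m crank '[{"x":-0.007,"y":-0.025,"z":0,"ax":0,"ay":0,"az":0,"claw":1},{"x":-0.013,"y":-0.048,"z":0,"ax":0,"ay":0,"az":0,"claw":1},{"x":-0.018,"y":-0.067,"z":0,"ax":0,"ay":0,"az":0,"claw":1},{"x":-0.022,"y":-0.08,"z":0,"ax":0,"ay":0,"az":0,"claw":1},{"x":-0.023,"y":-0.084,"z":0,"ax":0,"ay":0,"az":0,"claw":1}]'
python3 -m crank '[{"x":0,"y":0,"z":0,"ax":0,"ay":0,"az":0,"claw":1},{"x":0,"y":0,"z":0,"ax":0,"ay":0,"az":0,"claw":1},{"x":0,"y":0,"z":0,"ax":0,"ay":0,"az":0,"claw":1},{"x":0,"y":0,"z":0,"ax":0,"ay":0,"az":0,"claw":1},{"x":0,"y":0,"z":0,"ax":0,"ay":0,"az":0,"claw":1}]'
python3 - <<'E'
from h import *
plan(BASE+[0,.0005,.2233],DOWN)
s=r.read_state(); o=s['ee_pos']-[0,0,.0393]; c=[]
for n in('scene','side'):
    I=camera(n)['color']; x0,y0=(proj(n,[BASE+[0,0,.2]])[0]-[33,40]).astype(int);k=6
    im=cv2.resize(I[y0:y0+90,x0:x0+66],None,fx=k,fy=k,interpolation=cv2.INTER_CUBIC)
    for oo,h,d,col in((BASE,.18,.066,(0,255,255)),(BASE,.14,.066,(0,255,255)),(o,0,.056,(0,255,0)),(o,.066,.056,(0,255,0))):
        cv2.polylines(im,[np.round((proj(n,circ(oo,[0,0,1],h,d))-[x0,y0]+.5)*k).astype(int)],True,col,1)
    c.append(im)
cv2.imwrite('pics/a3.png',np.hstack(c))
E
```

```text
time: 20.8
ee_pos: [0.5374, -0.1521, 0.2544]
eef_rot: [1.0, -0.0, -0.001, -0.001]
ft_force: [0.2, 0.5, -2.2]
width: 0.0555
time: 21.22
ee_pos: [0.5147, -0.0668, 0.255]
eef_rot: [1.0, 0.001, -0.001, -0.001]
ft_force: [0.5, -0.3, -3.7]
width: 0.0554
time: 21.63
ee_pos: [0.5158, -0.0703, 0.2561]
eef_rot: [1.0, -0.001, -0.0, -0.0]
ft_force: [-1.1, -0.1, -2.8]
width: 0.0552
xyz [0.0007 0.0001 0.0328] a [-0.0003  0.0004 -0.0009] |d| 0.0328 t 21.6333 F [-1.1 -0.1 -2.8] w 0.0552
```

View pics/a3.png

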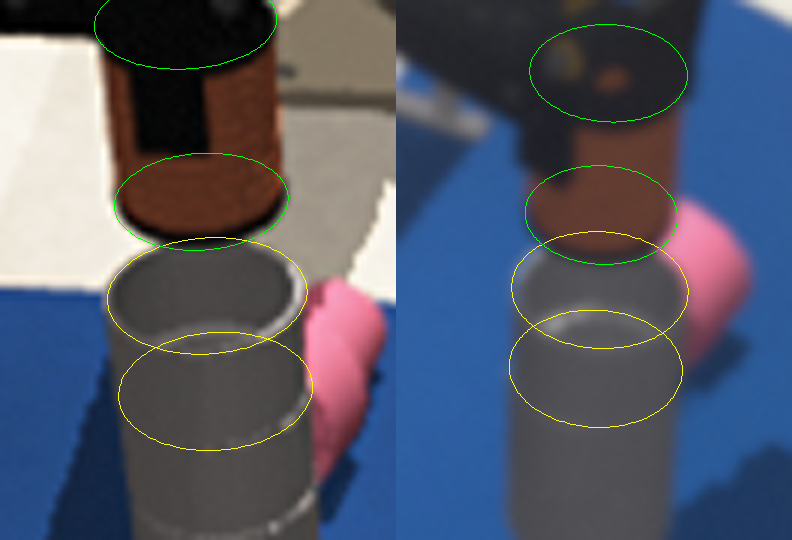

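Reel and cup are aligned within about 1 mm: the reel bottom is centred at (201,200) over the cup rim at (206,296) in the left panel, both offset the same way. Lowering slowly, checking force.

```bash
python3 -m crank '[{"x":0.0005,"y":0,"z":0.006,"ax":0,"ay":0,"az":0,"claw":1},{"x":0.0005,"y":0,"z":0.014,"ax":0,"ay":0,"az":0,"claw":1},{"x":0.0005,"y":0,"z":0.022,"ax":0,"ay":0,"az":0,"claw":1},{"x":0.0005,"y":0,"z":0.028,"ax":0,"ay":0,"az":0,"claw":1},{"x":0.0005,"y":0,"z":0.032,"ax":0,"ay":0,"az":0,"claw":1}]'
python3 -m crank '[{"x":0,"y":0,"z":0,"ax":0,"ay":0,"az":0,"claw":1},{"x":0,"y":0,"z":0,"ax":0,"ay":0,"az":0,"claw":1},{"x":0,"y":0,"z":0,"ax":0,"ay":0,"az":0,"claw":1},{"x":0,"y":0,"z":0,"ax":0,"ay":0,"az":0,"claw":1},{"x":0,"y":0,"z":0,"ax":0,"ay":0,"az":0,"claw":1}]'
python3 -c "
from h import *
plan(BASE+[0,.0005,.1833],DOWN)"
```

```text
time: 22.15
ee_pos: [0.5157, -0.0694, 0.2228]
eef_rot: [1.0, -0.0, -0.001, -0.0]
ft_force: [-0.6, -0.4, -2.6]
width: 0.0554
time: 22.57
ee_pos: [0.5164, -0.0694, 0.2246]
eef_rot: [1.0, -0.0, 0.0, -0.0]
ft_force: [0.2, -0.2, -2.6]
width: 0.0554
xyz [0.0001 0.001  0.0413] a [-0.0004 -0.0001 -0.0002] |d| 0.0413 t 22.5667 F [ 0.2 -0.2 -2.6] w 0.0554
```

```bash
python3 -m crank '[{"x":0,"y":0.001,"z":0.001,"ax":0,"ay":0,"az":0,"claw":1},{"x":0,"y":0.001,"z":0.003,"ax":0,"ay":0,"az":0,"claw":1},{"x":0,"y":0.001,"z":0.005,"ax":0,"ay":0,"az":0,"claw":1},{"x":0,"y":0.001,"z":0.007,"ax":0,"ay":0,"az":0,"claw":1},{"x":0,"y":0.001,"z":0.009,"ax":0,"ay":0,"az":0,"claw":1}]'
python3 -m crank '[{"x":0,"y":0,"z":0.001,"ax":0,"ay":0,"az":0,"claw":1},{"x":0,"y":0,"z":0.002,"ax":0,"ay":0,"az":0,"claw":1},{"x":0,"y":0,"z":0.002,"ax":0,"ay":0,"az":0,"claw":1},{"x":0,"y":0,"z":0.002,"ax":0,"ay":0,"az":0,"claw":1},{"x":0,"y":0,"z":0.002,"ax":0,"ay":0,"az":0,"claw":1}]'
```

```text
time: 22.98
ee_pos: [0.5162, -0.0704, 0.215]
eef_rot: [1.0, -0.0, -0.0, -0.0]
ft_force: [-0.1, -0.8, -2.0]
width: 0.0554
time: 23.4
ee_pos: [0.5163, -0.0704, 0.2133]
eef_rot: [1.0, -0.0, -0.0, -0.0]
ft_force: [-1.3, -1.2, -2.4]
width: 0.0558
```

```bash
python3 -m crank '[{"x":0,"y":0,"z":0.002,"ax":0,"ay":0,"az":0,"claw":1},{"x":0,"y":0,"z":0.004,"ax":0,"ay":0,"az":0,"claw":1},{"x":0,"y":0,"z":0.006,"ax":0,"ay":0,"az":0,"claw":1},{"x":0,"y":0,"z":0.008,"ax":0,"ay":0,"az":0,"claw":1},{"x":0,"y":0,"z":0.01,"ax":0,"ay":0,"az":0,"claw":1}]'
python3 -m crank '[{"x":0,"y":0,"z":0.002,"ax":0,"ay":0,"az":0,"claw":1},{"x":0,"y":0,"z":0.004,"ax":0,"ay":0,"az":0,"claw":1},{"x":0,"y":0,"z":0.006,"ax":0,"ay":0,"az":0,"claw":1},{"x":0,"y":0,"z":0.008,"ax":0,"ay":0,"az":0,"claw":1},{"x":0,"y":0,"z":0.01,"ax":0,"ay":0,"az":0,"claw":1}]'
python3 -m crank '[{"x":0,"y":0,"z":0.001,"ax":0,"ay":0,"az":0,"claw":1},{"x":0,"y":0,"z":0.002,"ax":0,"ay":0,"az":0,"claw":1},{"x":0,"y":0,"z":0.003,"ax":0,"ay":0,"az":0,"claw":1},{"x":0,"y":0,"z":0.004,"ax":0,"ay":0,"az":0,"claw":1},{"x":0,"y":0,"z":0.005,"ax":0,"ay":0,"az":0,"claw":1}]'
```

```text
time: 23.82
ee_pos: [0.5162, -0.0704, 0.203]
eef_rot: [1.0, -0.0, -0.0, -0.0]
ft_force: [-0.2, -0.2, -2.4]
width: 0.0557
time: 24.23
ee_pos: [0.5162, -0.0704, 0.1931]
eef_rot: [1.0, -0.0, -0.0, -0.0]
ft_force: [-0.0, -0.1, -2.7]
width: 0.0553
time: 24.65
ee_pos: [0.5162, -0.0704, 0.1882]
eef_rot: [1.0, -0.0, -0.0, -0.0]
ft_force: [-0.8, -0.3, -2.4]
width: 0.0555
```

```bash
python3 -m crank '[{"x":0,"y":0,"z":0.001,"ax":0,"ay":0,"az":0,"claw":1},{"x":0,"y":0,"z":0.002,"ax":0,"ay":0,"az":0,"claw":1},{"x":0,"y":0,"z":0.003,"ax":0,"ay":0,"az":0,"claw":1},{"x":0,"y":0,"z":0.0035,"ax":0,"ay":0,"az":0,"claw":1},{"x":0,"y":0,"z":0.0035,"ax":0,"ay":0,"az":0,"claw":1}]'
python3 -m crank '[{"x":0,"y":0,"z":0.0005,"ax":0,"ay":0,"az":0,"claw":1},{"x":0,"y":0,"z":0.001,"ax":0,"ay":0,"az":0,"claw":1},{"x":0,"y":0,"z":0.001,"ax":0,"ay":0,"az":0,"claw":1},{"x":0,"y":0,"z":0.001,"ax":0,"ay":0,"az":0,"claw":1},{"x":0,"y":0,"z":0.001,"ax":0,"ay":0,"az":0,"claw":1}]'
```

```text
time: 25.07
ee_pos: [0.5161, -0.0704, 0.1846]
eef_rot: [1.0, -0.0, -0.0, -0.0]
ft_force: [0.1, 0.3, -3.5]
width: 0.0554
time: 25.48
ee_pos: [0.5162, -0.0704, 0.1838]
eef_rot: [1.0, -0.0, -0.0, -0.0]
ft_force: [-0.3, 0.2, -2.6]
width: 0.0555
```

```bash
python3 -m crank '[{"x":0,"y":0,"z":0.0004,"ax":0,"ay":0,"az":0,"claw":1},{"x":0,"y":0,"z":0.0008,"ax":0,"ay":0,"az":0,"claw":1},{"x":0,"y":0,"z":0.0008,"ax":0,"ay":0,"az":0,"claw":1},{"x":0,"y":0,"z":0.0008,"ax":0,"ay":0,"az":0,"claw":1},{"x":0,"y":0,"z":0.0008,"ax":0,"ay":0,"az":0,"claw":1}]'
```

```text
time: 25.9
ee_pos: [0.5163, -0.0704, 0.1832]
eef_rot: [1.0, -0.0, -0.0, -0.0]
ft_force: [-0.1, 0.0, 0.4]
width: 0.0556
```

```bash
python3 -m crank '[{"x":0,"y":0,"z":0.0004,"ax":0,"ay":0,"az":0,"claw":1},{"x":0,"y":0,"z":0.0004,"ax":0,"ay":0,"az":0,"claw":1},{"x":0,"y":0,"z":0.0004,"ax":0,"ay":0,"az":0,"claw":1},{"x":0,"y":0,"z":0.0004,"ax":0,"ay":0,"az":0,"claw":1},{"x":0,"y":0,"z":0.0004,"ax":0,"ay":0,"az":0,"claw":1}]'
python3 -m crank '[{"x":0,"y":0,"z":0,"ax":0,"ay":0,"az":0,"claw":0.5},{"x":0,"y":0,"z":0,"ax":0,"ay":0,"az":0,"claw":0},{"x":0,"y":0,"z":0,"ax":0,"ay":0,"az":0,"claw":-0.6},{"x":0,"y":0,"z":0,"ax":0,"ay":0,"az":0,"claw":-1},{"x":0,"y":0,"z":0,"ax":0,"ay":0,"az":0,"claw":-1}]'
python3 -m crank '[{"x":0,"y":0,"z":0,"ax":0,"ay":0,"az":0,"claw":-1},{"x":0,"y":0,"z":0,"ax":0,"ay":0,"az":0,"claw":-1},{"x":0,"y":0,"z":-0.01,"ax":0,"ay":0,"az":0,"claw":-1},{"x":0,"y":0,"z":-0.03,"ax":0,"ay":0,"az":0,"claw":-1},{"x":0,"y":0,"z":-0.06,"ax":0,"ay":0,"az":0,"claw":-1}]'
python3 -m crank '[{"x":0,"y":0,"z":-0.03,"ax":0,"ay":0,"az":0,"claw":-1},{"x":0,"y":0,"z":-0.05,"ax":0,"ay":0,"az":0,"claw":-1},{"x":0,"y":0,"z":-0.05,"ax":0,"ay":0,"az":0,"claw":-1},{"x":0,"y":0,"z":-0.05,"ax":0,"ay":0,"az":0,"claw":-1},{"x":0,"y":0,"z":-0.05,"ax":0,"ay":0,"az":0,"claw":-1}]'
python3 - <<'E'
from h import *
c=[]
for n in('scene','side'):
    I=camera(n)['color']; x0,y0=(proj(n,[BASE+[0,0,.11]])[0]-[40,60]).astype(int);k=5
    im=cv2.resize(I[y0:y0+115,x0:x0+80],None,fx=k,fy=k,interpolation=cv2.INTER_CUBIC)
    for h,d in((.21,.056),(.18,.066),(.14,.066),(.1,.066),(0,.042)):
        cv2.polylines(im,[np.round((proj(n,circ(BASE,[0,0,1],h,d))-[x0,y0]+.5)*k).astype(int)],True,(0,255,0),1)
    c.append(im)
cv2.imwrite('pics/a4.png',np.hstack(c))
E
```

```text
time: 26.32
ee_pos: [0.5165, -0.0704, 0.1831]
eef_rot: [1.0, -0.0, 0.0, -0.0]
ft_force: [-1.2, -0.3, 5.8]
width: 0.0554
time: 26.73
ee_pos: [0.5161, -0.0704, 0.1823]
eef_rot: [1.0, -0.0, -0.0, -0.0]
ft_force: [0.4, 0.3, 0.7]
width: 0.0682
time: 27.15
ee_pos: [0.515, -0.0704, 0.2418]
eef_rot: [1.0, -0.0, -0.002, -0.0]
ft_force: [-0.3, 0.2, -0.4]
width: 0.0865
time: 27.57
ee_pos: [0.516, -0.0705, 0.2922]
eef_rot: [1.0, -0.0, -0.001, -0.0]
ft_force: [-1.1, 0.3, -1.2]
width: 0.0867
```

View pics/a4.png

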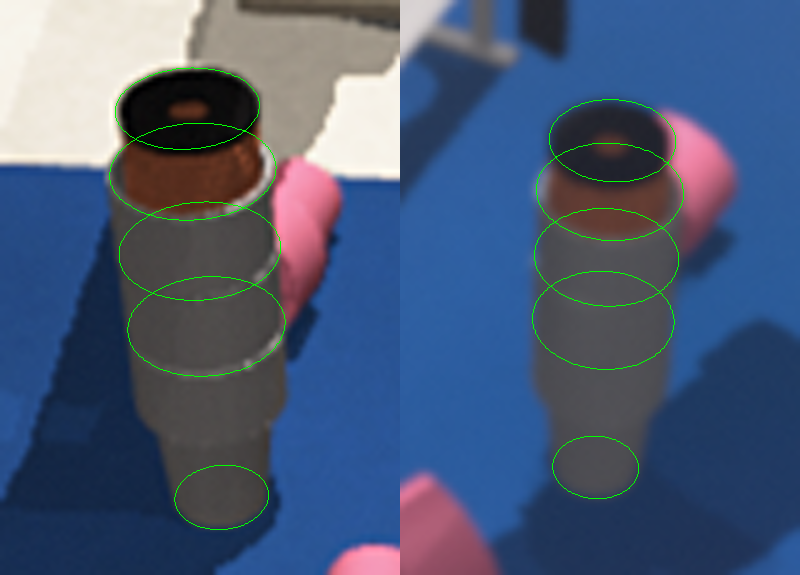

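The stack stands upright. The reel top is at (190,110) in the left panel, matching the predicted 210 mm height, and the gripper is clear. Handing in.

```bash
python3 -c "
from bench import r,close_job
import numpy as np
s=r.read_state();print(s['time'],np.abs(s['joint_vel']).max())
print(close_job())"
```

```text
27.6667 0.0024902516939805247
the job is handed in; nothing more can be done
None
```

The kit is packed and handed in at 27.7 s of the 67 s allowed. I nested the near cup and then the far cup in the standing cup, then slid the reel off its spindle and set it on the ledge inside the top cup.

**Seating forces:** The near cup read about 14 N at seating and the far cup about 7 N. The reel read about 6 N when it touched down, all measured at the wrist.

**Last picture check:** Overlays in the scene and side views put the rims at 100, 140 and 180 mm and the reel top at 210 mm, matching the images to about 1 px (roughly 2 mm). The stack looked upright and in its original place, with the gripper clear at 0.29 m and the arm at rest.

**Disagreements:**
- **First move:** It was refused for missing keys, so it cost one picture view but no motion.
- **Cup grip width:** The gripper read 64 mm on the 66 mm cups, probably from soft pads.
- **Reel height:** Before lowering, the images showed the reel 1–3 mm higher in the grip than expected. It still touched down at the planned height.
- **Second cup alignment:** The silhouette check in the scene view failed against the pale background, so I relied on the side view for that cup.

I did not measure the tin, screwdriver and bin at the end. No move went near them.

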